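# Find the weak leaf spring and mark it

### The arm

A 7-joint arm with a two-finger parallel gripper is mounted at the origin on a cart in front of the work surface, level with it; the furniture and walls round the work are solid. World frame = base frame: x ahead of the robot, y to its left, z up, the work surface at z = 0. Lengths are in m, angles in rad, forces in N, time in s.
With the tool pointing down it reaches from about 0.4 to 0.875 m from the base axis. Payload 19.3 kg.
Tool frame: the origin (TCP) lies midway between the tips of the shut fingers; the grasp point (between the pads) lies 19 mm behind it; z points along the fingers, y is the direction in which the jaws open and shut (so a half turn about z gives the same grasp; the last joint's range is limited). The gripper opens to 85 mm and grips with 20 to 120 N. Pads are 22 mm wide; open, the fingers measure 114 mm over their backs; the gripper's body (76 mm by 85 mm) begins 54 mm behind the grasp point. The pads swing forward as they close: fully open they stand 13 mm farther back than shut.
Start: joints at [1.071, 0.521, -0.036, 1.599, 0.021, 1.021, -0.113], TCP at [0.26, -0.568, 0.211] pointing down, gripper open.
Joint ranges: [-2.91, 2.91], [-0.3, 2.13], [-1.5, 1.42], [0.17, 2.43], [-1.26, 4.41], [0.16, 1.93], [-2.52, 2.52]. Speed limits (rad/s): [1.89, 1.89, 2.39, 2.39, 3.01, 3.01, 3.01].

### API

Orientations are given as [roll, pitch, yaw] about the fixed x, y, z axes, in that order (R = Rz(yaw) Ry(pitch) Rx(roll)).
In Python, from workcell import bot gives the robot as it stands.
- The arm moves only by the tool servo_tool, never from a script. Its argument "plan" is a list of rows, each a list of 5 numbers: the shift along the world's x, y, z in mm, then the turn about the world's z in rad, then the gripper's target within -1 to 1 (shut at 1, half-way at 0, fully open at -1). In form: [[tx, ty, tz, yaw, jaw], ...]. A call has exactly 10 rows; each row is the pose to reach, as a shift and turn from the pose commanded when the call began; what a row does not reach only later rows make up. A row lasts 1/12 s, in which the tool goes at most 41.7 mm and 7.16 degrees, less where a joint would pass 70% of its speed; a pose out of reach is approached as far as the arm can. A call with a gripper value outside its range is refused whole. The fingers move at their own pace and stop on an object; "squeeze" is the grip in N (left out, the last holds). Time passes only in rows, so rows that repeat a pose let the fingers close, or fill a call up. It gives the time, the measured TCP pose, the force and the opening at its end, in the units of the state.
- bot.observe(): the state, without advancing time (a new reading comes with each control period).
- bot.grab_frame(name): name is "scene" or "top" or "wrist"; returns the picture (384x512x3 uint8, blue, green, red); there is no depth.
- bot.calibration(name): a dict with "fx", "fy", "cx", "cy" (pixels), "T" (4x4, takes a point from camera to world coordinates). Camera axes: x right, y down, z forward; pixel columns grow to the right and rows downward; lengths in m; the calibration is good to about 2 mm. The wrist camera is an equidistant fisheye: a pixel r from the principal point sees the ray r / f radians off the axis. A picture is of the moment at which its call begins: read the wrist's pose just before it. calibration takes no time and is no camera call; for the wrist camera it gives the pose at the moment of the call.
- bot.job_done(): hands the job in, once; it reports no verdict.
The state is a dict: "clock": time; "qpos": joint angles; "qd": joint speeds; "joint_efforts": joint torques, N m; "position": TCP position; "tool_rot": TCP orientation; "force": force on the tool from outside, world axes, zero at the start; "moment": the same for the moment, N m; "grip_width": finger opening in m.
Only numpy, scipy, OpenCV 4.12 (cv2) and the standard library are available. Lean on these libraries where they do the work, as an engineer would, in place of code of your own. Each camera call takes 0.05 s, during which the arm holds its last target.

### The job

Three leaf springs are clamped in fixtures on the bench and one of them has gone weak. First press each leaf on its middle boss with closed fingertips, slowly, to about 8 N and never over 12 N, let it spring back, and find the one that gives way clearly more than the other two. Then set the steel collar over the post on that spring's fixture, down flat on the clamp, leave it there, and disturb nothing else.

Things in the scene. Friction and masses are not known exactly. Their poses are not given: they have to be found in the camera images.
- fixture_a: One of three outwardly identical leaf-spring fixtures, fixed to the bench. Origin on the bench under the leaf's middle; x runs along the leaf, clamped root (-60 mm) to free tip (+60 mm); z up. Base plate 214 x 64 x 10 mm; clamp block at x -106 to -60 mm, 50 mm wide, top 88 mm up, a post on it; scale rod at x +82 mm, 90 mm high. Highest point 112 mm.
- leaf_a: Steel leaf of fixture_a: level strip 120 x 22 x 3 mm, 75 mm above the bench; origin at the clamped root, x to the free tip. Springs back when let go. A sound leaf sinks 4 to 4.5 mm in the middle under 8 N there (2 N/mm), the weak one about 10 mm, in proportion to force; the tip sinks 2.2 times as far.
- middle_a (a point): Centre of the top face of the round boss (20 mm across, 3 mm high) at mid-span of leaf_a, 79.5 mm above the bench at rest: the place to press. It goes down with the leaf.
- rider_a (a joint): Travel (m) of the dark rider on the scale rod of fixture_a: 0 at top, grows downwards. The leaf's tip meets it after 1 to 3 mm, pushes it down (friction 0.2 N) and leaves it at the lowest point. Starts at 0 to 2 mm; after a mid-span press of 8 N: 6.5 to 8 mm for a sound leaf, 16 to 18 mm for the weak one. Not to be pushed by the robot.
- post_a (a point): Foot of the upright steel post on the clamp of fixture_a (at its x = -83 mm), 88 mm above the bench. The post is 10 mm thick, 24 mm high, chamfered at the top.
- fixture_b: One of three outwardly identical leaf-spring fixtures, fixed to the bench. Origin on the bench under the leaf's middle; x runs along the leaf, clamped root (-60 mm) to free tip (+60 mm); z up. Base plate 214 x 64 x 10 mm; clamp block at x -106 to -60 mm, 50 mm wide, top 88 mm up, a post on it; scale rod at x +82 mm, 90 mm high. Highest point 112 mm.
- leaf_b: Steel leaf of fixture_b: level strip 120 x 22 x 3 mm, 75 mm above the bench; origin at the clamped root, x to the free tip. Springs back when let go. A sound leaf sinks 4 to 4.5 mm in the middle under 8 N there (2 N/mm), the weak one about 10 mm, in proportion to force; the tip sinks 2.2 times as far.
- middle_b (a point): Centre of the top face of the round boss (20 mm across, 3 mm high) at mid-span of leaf_b, 79.5 mm above the bench at rest: the place to press. It goes down with the leaf.
- rider_b (a joint): Travel (m) of the dark rider on the scale rod of fixture_b: 0 at top, grows downwards. The leaf's tip meets it after 1 to 3 mm, pushes it down (friction 0.2 N) and leaves it at the lowest point. Starts at 0 to 2 mm; after a mid-span press of 8 N: 6.5 to 8 mm for a sound leaf, 16 to 18 mm for the weak one. Not to be pushed by the robot.
- post_b (a point): Foot of the upright steel post on the clamp of fixture_b (at its x = -83 mm), 88 mm above the bench. The post is 10 mm thick, 24 mm high, chamfered at the top.
- fixture_c: One of three outwardly identical leaf-spring fixtures, fixed to the bench. Origin on the bench under the leaf's middle; x runs along the leaf, clamped root (-60 mm) to free tip (+60 mm); z up. Base plate 214 x 64 x 10 mm; clamp block at x -106 to -60 mm, 50 mm wide, top 88 mm up, a post on it; scale rod at x +82 mm, 90 mm high. Highest point 112 mm.
- leaf_c: Steel leaf of fixture_c: level strip 120 x 22 x 3 mm, 75 mm above the bench; origin at the clamped root, x to the free tip. Springs back when let go. A sound leaf sinks 4 to 4.5 mm in the middle under 8 N there (2 N/mm), the weak one about 10 mm, in proportion to force; the tip sinks 2.2 times as far.
- middle_c (a point): Centre of the top face of the round boss (20 mm across, 3 mm high) at mid-span of leaf_c, 79.5 mm above the bench at rest: the place to press. It goes down with the leaf.
- rider_c (a joint): Travel (m) of the dark rider on the scale rod of fixture_c: 0 at top, grows downwards. The leaf's tip meets it after 1 to 3 mm, pushes it down (friction 0.2 N) and leaves it at the lowest point. Starts at 0 to 2 mm; after a mid-span press of 8 N: 6.5 to 8 mm for a sound leaf, 16 to 18 mm for the weak one. Not to be pushed by the robot.
- post_c (a point): Foot of the upright steel post on the clamp of fixture_c (at its x = -83 mm), 88 mm above the bench. The post is 10 mm thick, 24 mm high, chamfered at the top.
- collar_center (a point): Centre of the loose steel marking collar, a plain ring 34 mm across, 16 mm high, bore 17 mm, about 60 g, lying flat on the bench at the right, its centre 8 mm up; z along its bore. Lying home on a clamp cap its centre is 8 mm above the post's foot.
- timer: Bystander: grey bench timer 66 x 66 x 20 mm lying behind the left fixtures; origin at the centre of its underside. Not to be moved.
- vial: Bystander: small snap vial with a dark cap, 24 mm across, 48 mm high, near the front right; origin at the centre of its underside. Not to be moved.
- crucible: Bystander: empty porcelain crucible, 44 mm across, 36 mm high, at the back right; origin at the centre of its underside. Not to be moved.
- burette_bottle: Fixed glass burette bottle, about 120 mm across and 150 mm high, with a tall burette tube (over 0.5 m) rising from it and taps sticking out, standing between the fixtures on the left and the one on the right; origin at its foot. Pass in front of it (on the robot's side), not through it.

How it is judged:
By the outcome, as a careful person would: the job done as asked, in the order asked, and still so for the second after the job is handed in, with the robot touching nothing.
It also fails if it takes over 72 s, if anything falls off the work surface, if the arm or the gripper's body presses on something with over 40 N, if the wrist force passes 120 N, or if a joint passes its speed limit or range.

## Working session

There is one attempt and no reset: what is moved stays moved. The work goes in short steps, Python scripts to look and compute and a tool call to move; the robot and the scene stay as the last step left them, time stands still between calls to the robot, and variables do not carry over. Pictures are saved under pics/ and viewed, and the job is handed in when it is done.

Besides the shell and the picture viewer there is one more tool, called after "Emit:" as name(argument=value, ...) on one line, values as JSON. servo_tool: Moves the arm, as the interface text tells. Its arguments: {"type":"object","properties":{"plan":{"type":"array","items":{"type":"array","items":{"type":"number"}}},"squeeze":{"type":"number"}},"required":["plan"]}

```bash
mkdir -p pics; ls; python3 - <<'E'
from workcell import bot
import cv2,numpy as np
s=bot.observe()
for k,v in s.items(): print(k,np.round(v,4))
for n in("scene","top","wrist"):
    c=bot.calibration(n);print(n,{k:np.round(v,4).tolist() for k,v in c.items()})
    cv2.imwrite(f"pics/{n}0.png",bot.grab_frame(n))
E
```

```text
pics
clock 0.0
qpos [ 1.0708  0.522  -0.0363  1.6     0.0212  1.0211 -0.1128]
qd [-0.0013  0.0013  0.0007 -0.0013 -0.0014 -0.0005 -0.0025]
joint_efforts [-1.80000e-03 -9.27107e+01  1.97870e+00 -3.69939e+01  1.78000e-02
  8.10000e-03  0.00000e+00]
position [ 0.2602 -0.5678  0.2101]
tool_rot [-3.1404e+00  1.0000e-04  4.2980e-01]
force [ 0.2425  0.1419 -0.5686]
moment [ 0.0331 -0.0651  0.0147]
grip_width 0.0855
scene {'fx': 414.2707, 'fy': 414.2707, 'cx': 258.8665, 'cy': 191.2526, 'T': [[-0.5236, -0.543, 0.6565, -0.4299], [-0.8519, 0.3334, -0.4038, 0.6114], [0.0004, -0.7707, -0.6372, 1.0584], [0.0, 0.0, 0.0, 1.0]]}
top {'fx': 347.8796, 'fy': 347.8796, 'cx': 259.2796, 'cy': 192.1284, 'T': [[0.0278, -0.973, 0.229, 0.337], [-0.9996, -0.0281, 0.0019, -0.0263], [0.0046, -0.229, -0.9734, 1.0429], [0.0, 0.0, 0.0, 1.0]]}
wrist {'fx': 297.3186, 'fy': 297.3186, 'cx': 256.0768, 'cy': 191.1037, 'T': [[0.4176, -0.8646, -0.2795, 0.331], [-0.9086, -0.3979, -0.1268, -0.5352], [-0.0016, 0.3069, -0.9517, 0.374], [0.0, 0.0, 0.0, 1.0]]}
```

View pics/scene0.png

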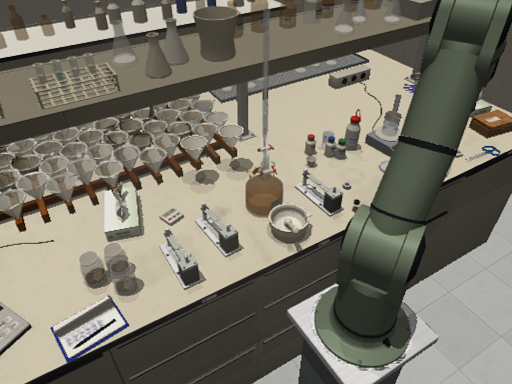

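View pics/top0.png

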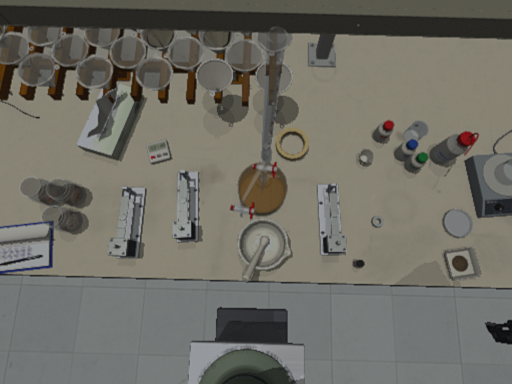

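View pics/wrist0.png

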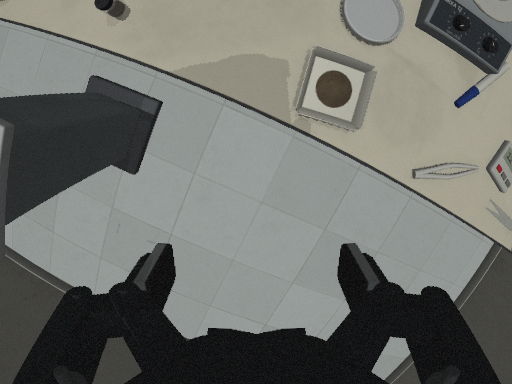

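```bash
python3 - <<'E'
import cv2,numpy as np
t=cv2.imread("pics/top0.png")
a=cv2.resize(t[160:270,95:215],None,fx=5,fy=5,interpolation=cv2.INTER_CUBIC)
b=cv2.resize(t[170:280,300:420],None,fx=5,fy=5,interpolation=cv2.INTER_CUBIC)
cv2.imwrite("pics/tl.png",a);cv2.imwrite("pics/tr.png",b)
s=cv2.imread("pics/scene0.png")
cv2.imwrite("pics/sl.png",cv2.resize(s[160:300,150:290],None,fx=4,fy=4,interpolation=cv2.INTER_CUBIC))
cv2.imwrite("pics/sr.png",cv2.resize(s[120:250,240:400],None,fx=4,fy=4,interpolation=cv2.INTER_CUBIC))
E
```

```text
(no output)
```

View pics/tl.png

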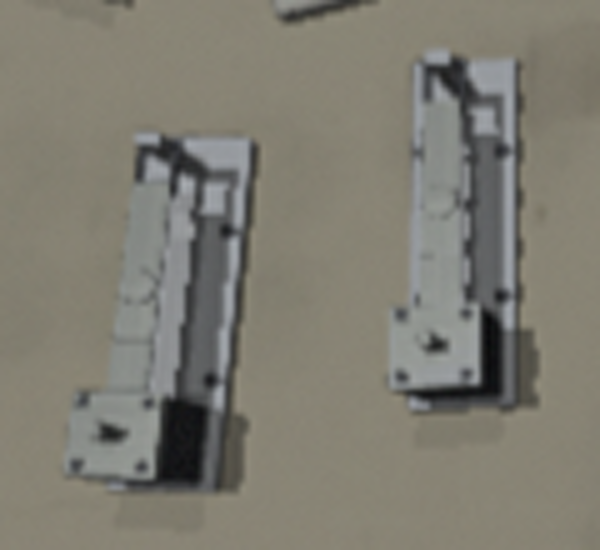

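View pics/tr.png

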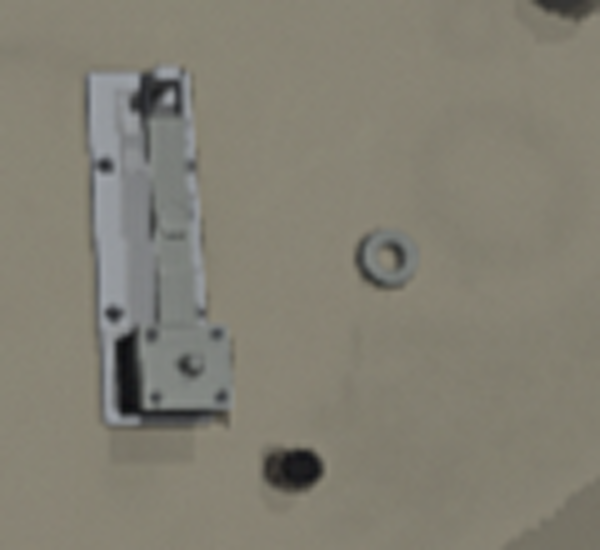

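View pics/sl.png

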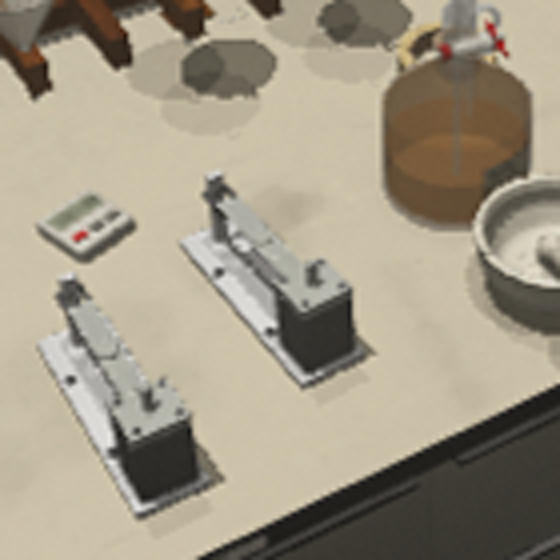

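View pics/sr.png

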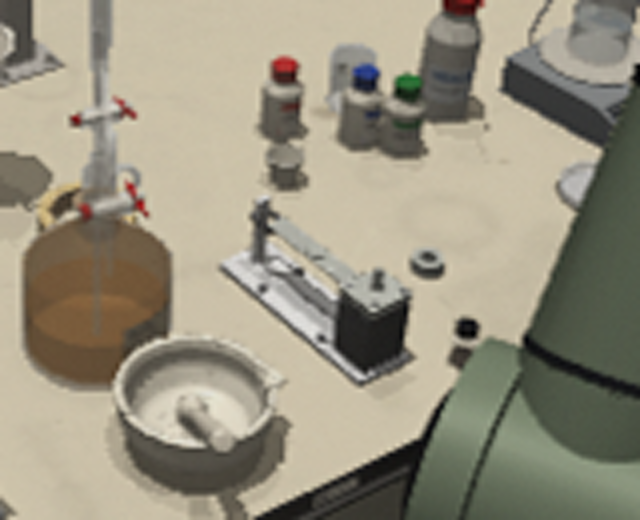

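```bash
cat > h.py <<'E'
import numpy as np,cv2
from workcell import bot
def ray(c,u,v,fish=False):
    T=np.array(c["T"]); x=(u-c["cx"])/c["fx"]; y=(v-c["cy"])/c["fy"]
    if fish:
        r=np.hypot(x,y); d=np.array([np.sin(r)*x/max(r,1e-9),np.sin(r)*y/max(r,1e-9),np.cos(r)])
    else: d=np.array([x,y,1.])
    return T[:3,3],T[:3,:3]@d
def plane(c,u,v,z,fish=False):
    o,d=ray(c,u,v,fish); return o+d*(z-o[2])/d[2]
def proj(c,p,fish=False):
    T=np.array(c["T"]); q=T[:3,:3].T@(np.array(p)-T[:3,3])
    if fish:
        t=np.arctan2(np.hypot(q[0],q[1]),q[2]); n=np.hypot(q[0],q[1]); x,y=t*q[0]/n,t*q[1]/n
    else: x,y=q[:2]/q[2]
    return np.array([c["fx"]*x+c["cx"],c["fy"]*y+c["cy"]])
E
python3 - <<'E'
from h import *
c=bot.calibration("top")
def f(p,o): return ((p[0]+.5)/5-.5+o[0],(p[1]+.5)/5-.5+o[1])
L=(95,160);R=(300,170)
for n,boss,cap,o in(("a",(143,285),(112,434),L),("b",(440,203),(433,345),L),("c",(173,222),(186,366),R)):
    B=plane(c,*f(boss,o),.0795)[:2];P=plane(c,*f(cap,o),.088)[:2];d=B-P
    print(n,B.round(4),P.round(4),np.linalg.norm(d).round(4),"yaw",np.arctan2(d[1],d[0]).round(3))
print("collar",plane(c,*f((387,258),R),.012))
print("vial",plane(c,*f((297,468),R),.048))
print("mortar edge",plane(c,292,245,.06),plane(c,245,275,.1))
# scene check of posts (foot) & collar
s=bot.calibration("scene")
def g(p,o,k=4): return ((p[0]+.5)/k-.5+o[0],(p[1]+.5)/k-.5+o[1])
print("scene posts L",plane(s,*g((148,408),(150,160)),.088),plane(s,*g((315,282),(150,160)),.088),"R",plane(s,*g((377,287),(240,120)),.088),"collar",plane(s,*g((428,260),(240,120)),.012))
E
```

```text
a [0.4825 0.3536] [0.3992 0.3574] 0.0834 yaw -0.046
b [0.534  0.1916] [0.4525 0.1872] 0.0816 yaw 0.053
c [ 0.5067 -0.2364] [ 0.4258 -0.2399] 0.081 yaw 0.044
collar [ 0.50043551 -0.37865519  0.012     ]
vial [ 0.3743003  -0.30985912  0.048     ]
mortar edge [ 0.41867616 -0.12033154  0.06      ] [0.3334032 0.0069022 0.1      ]
scene posts L [0.39821111 0.36054576 0.088     ] [0.45094933 0.18771853 0.088     ] R [ 0.42502351 -0.23808982  0.088     ] collar [ 0.4983552  -0.37607097  0.012     ]
```

Emit:
servo_tool(plan=[[180, 330, 0, -0.39, 1], [180, 330, 0, -0.39, 1], [180, 330, 0, -0.39, 1], [180, 330, 0, -0.39, 1], [180, 330, 0, -0.39, 1], [180, 330, 0, -0.39, 1], [180, 330, 0, -0.39, 1], [180, 330, 0, -0.39, 1], [180, 330, 0, -0.39, 1], [180, 330, 0, -0.39, 1]], squeeze=40)

```text
clock: 0.98
position: [0.4438, -0.2313, 0.2108]
tool_rot: [-3.139, -0.001, 0.048]
force: [0.6, 0.7, -0.1]
grip_width: 0.0
```

```bash
python3 - <<'E'
from h import *
import json
s=bot.observe();print({k:np.round(s[k],4).tolist() for k in("clock","position","tool_rot","force","grip_width","qpos")})
c=bot.calibration("wrist");im=bot.grab_frame("wrist");cv2.imwrite("pics/w1.png",im)
json.dump({k:np.array(v).tolist() for k,v in c.items()},open("w1.json","w"))
for n,p in(("boss",[.5067,-.2364,.0795]),("post",[.4258,-.24,.088]),("collar",[.5004,-.3787,.016])): print(n,proj(c,p,True))
E
```

```text
{'clock': 0.9833, 'position': [0.4438, -0.2313, 0.2108], 'tool_rot': [-3.1394, -0.0014, 0.0477], 'force': [0.5626, 0.7437, -0.0944], 'grip_width': 0.0, 'qpos': [0.4114, 0.3248, -0.0599, 1.9202, 0.0212, 0.8968, -1.1817]}
boss [264.84698425 113.84484105]
post [264.19454956 194.78485262]
collar [375.0649727  125.78541753]
```

View pics/w1.png

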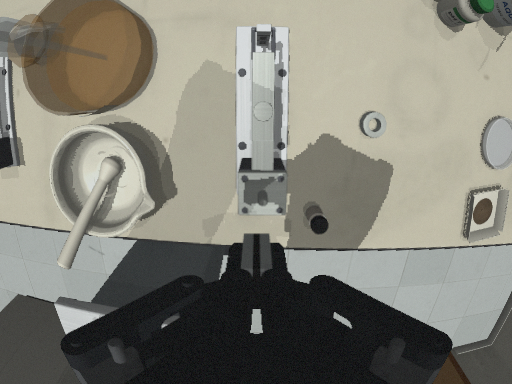

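```bash
python3 - <<'E'
import cv2
s=cv2.imread("pics/w1.png")
cv2.imwrite("pics/w1z.png",cv2.resize(s[90:220,225:400],None,fx=4,fy=4,interpolation=cv2.INTER_CUBIC))
E
```

```text
(no output)
```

View pics/w1z.png

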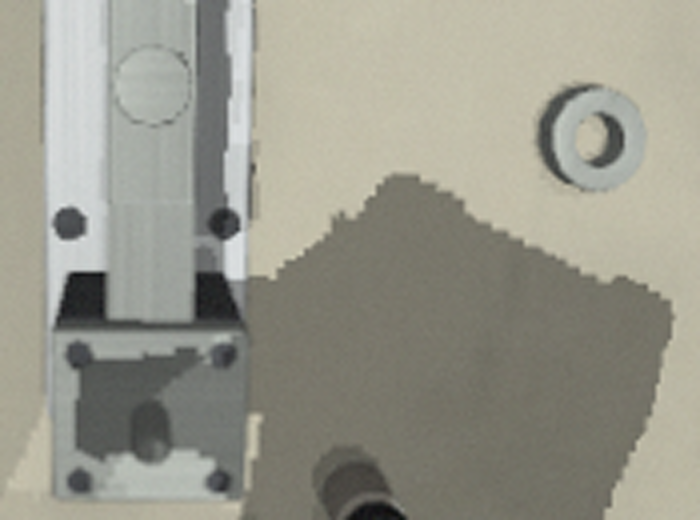

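```bash
python3 - <<'E'
from h import *
import json
c=json.load(open("w1.json"))
B=plane(c,262.9,111.1,.0795,True);P=plane(c,261.9,194.1,.088,True);print(B,P,np.linalg.norm((B-P)[:2]),plane(c,374.4,123.9,.016,True))
print(np.arctan2((B-P)[1],(B-P)[0]))
E
```

```text
[ 0.5093254  -0.23434648  0.0795    ] [ 0.42641762 -0.23762846  0.088     ] 0.0829727117322395 [ 0.50270039 -0.37749494  0.016     ]
0.039565294359403126
```

Emit:
servo_tool(plan=[[69, 3, 0, 0, 1], [69, 3, 0, 0, 1], [69, 3, -30, 0, 1], [69, 3, -60, 0, 1], [69, 3, -90, 0, 1], [69, 3, -110, 0, 1], [69, 3, -122, 0, 1], [69, 3, -122, 0, 1], [69, 3, -122, 0, 1], [69, 3, -122, 0, 1]])

```text
clock: 1.87
position: [0.51, -0.2356, 0.09]
tool_rot: [3.141, -0.002, 0.039]
force: [0.2, 0.3, 0.8]
grip_width: 0.0
```

Emit:
servo_tool(plan=[[0, 0, -2, 0, 1], [0, 0, -4, 0, 1], [0, 0, -6, 0, 1], [0, 0, -7, 0, 1], [0, 0, -8, 0, 1], [0, 0, -9, 0, 1], [0, 0, -9.5, 0, 1], [0, 0, -9.5, 0, 1], [0, 0, -9.5, 0, 1], [0, 0, -9.5, 0, 1]])

```text
clock: 2.7
position: [0.5094, -0.2352, 0.0792]
tool_rot: [-3.142, -0.0, 0.04]
force: [0.4, 0.5, 0.5]
grip_width: 0.0001
```

Emit:
servo_tool(plan=[[0, 0, -0.3, 0, 1], [0, 0, -0.6, 0, 1], [0, 0, -0.9, 0, 1], [0, 0, -1.2, 0, 1], [0, 0, -1.5, 0, 1], [0, 0, -1.8, 0, 1], [0, 0, -2, 0, 1], [0, 0, -2, 0, 1], [0, 0, -2, 0, 1], [0, 0, -2, 0, 1]])

```text
clock: 3.53
position: [0.5094, -0.2352, 0.0772]
tool_rot: [-3.142, -0.0, 0.04]
force: [0.2, 0.8, -0.0]
grip_width: -0.0
```

```bash
python3 - <<'E'
from h import *
s=bot.observe();print({k:np.round(s[k],4).tolist() for k in("clock","position","force")})
E
```

```text
{'clock': 3.5333, 'position': [0.5094, -0.2352, 0.0772], 'force': [0.158, 0.8081, -0.0374]}
```

Emit:
servo_tool(plan=[[0, 0, -0.3, 0, 1], [0, 0, -0.6, 0, 1], [0, 0, -0.9, 0, 1], [0, 0, -1.2, 0, 1], [0, 0, -1.5, 0, 1], [0, 0, -1.8, 0, 1], [0, 0, -2, 0, 1], [0, 0, -2, 0, 1], [0, 0, -2, 0, 1], [0, 0, -2, 0, 1]])

```text
clock: 4.37
position: [0.5094, -0.2352, 0.0752]
tool_rot: [-3.142, -0.0, 0.04]
force: [0.3, 0.3, -0.8]
grip_width: 0.0003
```

```bash
python3 - <<'E'
from h import *
for i in range(3):
    im=bot.grab_frame("wrist" if i else "scene")
    cv2.imwrite(f"pics/c{i}.png",cv2.resize(im[120:250,240:400] if not i else im[60:260,170:350],None,fx=4 if not i else 3,fy=4 if not i else 3,interpolation=cv2.INTER_CUBIC))
    print(np.round(bot.observe()["force"],2))
E
```

```text
[ 1.18 -0.37 -0.39]
[ 0.2  -0.38 -0.51]
[ 0.05  0.1  -0.73]
```

View pics/c0.png

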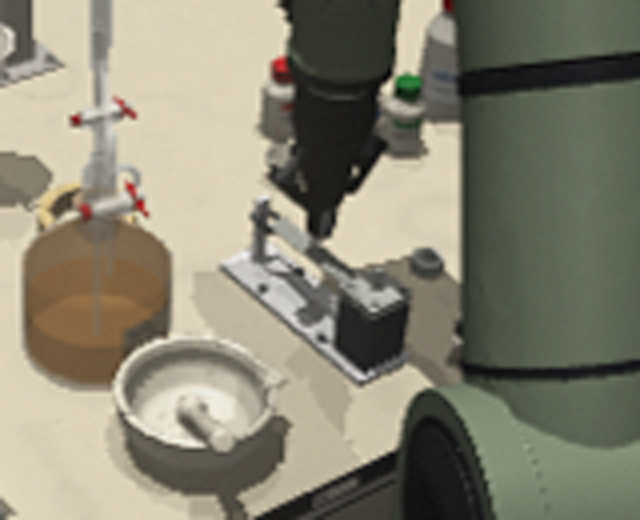

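View pics/c1.png

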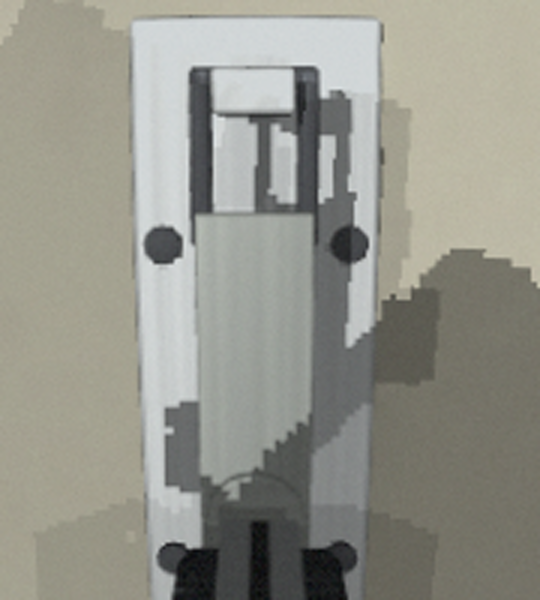

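Emit:
servo_tool(plan=[[0, 0, -0.3, 0, 1], [0, 0, -0.6, 0, 1], [0, 0, -0.9, 0, 1], [0, 0, -1.2, 0, 1], [0, 0, -1.5, 0, 1], [0, 0, -1.8, 0, 1], [0, 0, -2, 0, 1], [0, 0, -2, 0, 1], [0, 0, -2, 0, 1], [0, 0, -2, 0, 1]])

```text
clock: 5.35
position: [0.5094, -0.2352, 0.0732]
tool_rot: [-3.142, 0.0, 0.04]
force: [-0.9, 0.1, -0.1]
grip_width: -0.0001
```

```bash
python3 - <<'E'
from h import *
c=bot.calibration("wrist")
s=bot.observe()
print(proj(c,s["position"],True),s["position"],s["force"])
for p in ([.5093,-.2345,.0795],[.5193,-.2341,.0795]):print(proj(c,p,True))
E
```

```text
[256.29643481 230.12278296] [ 0.50938828 -0.23516364  0.07318261] [-0.90423965  0.08246935 -0.07076787]
[255.16902202 234.80055795]
[255.16250186 219.24253906]
```

```bash
python3 - <<'E'
from h import *
im=bot.grab_frame("wrist");cv2.imwrite("pics/c3r.png",im)
cv2.imwrite("pics/c3.png",cv2.resize(im[60:260,170:350],None,fx=3,fy=3,interpolation=cv2.INTER_CUBIC))
print(np.round(bot.observe()["force"],2))
E
```

```text
[-0.75  0.22  0.21]
```

View pics/c3.png

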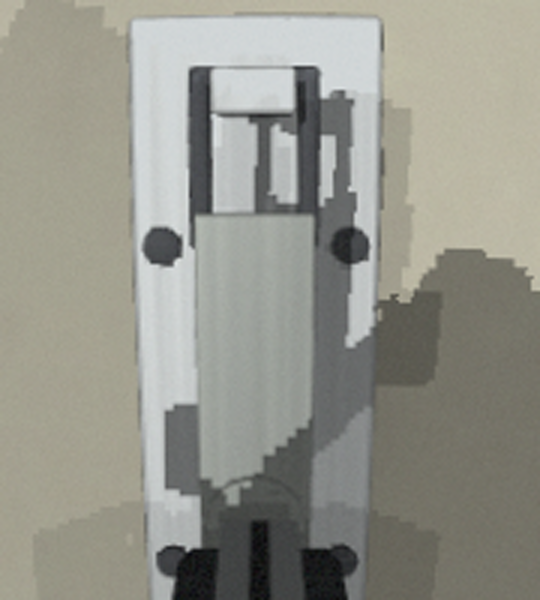

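```bash
python3 - <<'E'
from h import *
c=bot.calibration("wrist")
d=np.array([np.cos(.04),np.sin(.04),0]);B=np.array([.5093,-.2345,0])
for dz in(0,4,8,12):
    for nm,p in(("tip",B+.06*d+[0,0,.0765-dz/1000]),("rodtop",B+.082*d+[0,0,.09]),("bossfront",B+.01*d+[0,0,.0795-dz/2200])):
        u=proj(c,p,True);print(dz,nm,((u-[170,60]+.5)*3-.5).round(1))
E
```

```text
0 tip [256.5 214.8]
0 rodtop [256.3  90.9]
0 bossfront [256.5 478.8]
4 tip [256.6 212.4]
4 rodtop [256.3  90.9]
4 bossfront [256.5 475.1]
8 tip [256.7 210.2]
8 rodtop [256.3  90.9]
8 bossfront [256.5 471.4]
12 tip [256.7 208. ]
12 rodtop [256.3  90.9]
12 bossfront [256.6 467.9]
```

Emit:
servo_tool(plan=[[0, 0, -0.3, 0, 1], [0, 0, -0.6, 0, 1], [0, 0, -0.9, 0, 1], [0, 0, -1.2, 0, 1], [0, 0, -1.5, 0, 1], [0, 0, -1.8, 0, 1], [0, 0, -2, 0, 1], [0, 0, -2, 0, 1], [0, 0, -2, 0, 1], [0, 0, -2, 0, 1]])

```text
clock: 6.23
position: [0.5094, -0.2352, 0.0712]
tool_rot: [-3.142, 0.0, 0.04]
force: [-0.1, -1.3, -0.6]
grip_width: -0.0005
```

```bash
python3 - <<'E'
from h import *
im=bot.grab_frame("scene");c=bot.calibration("scene");s=bot.observe()
for nm,p in(("tcp",s["position"]),("boss",[.5093,-.2345,.0795])): print(nm,(proj(c,p)-[290,140]+.5)*8-.5)
cv2.imwrite("pics/c4.png",cv2.resize(im[140:215,290:360],None,fx=8,fy=8,interpolation=cv2.INTER_CUBIC))
im=bot.grab_frame("top");c=bot.calibration("top")
for nm,p in(("tcp",s["position"]),("boss",[.5093,-.2345,.0795])): print(nm,(proj(c,p)-[300,170]+.5)*6-.5)
cv2.imwrite("pics/c5.png",cv2.resize(im[170:270,300:380],None,fx=6,fy=6,interpolation=cv2.INTER_CUBIC))
E
```

```text
tcp [232.48438665 347.86478355]
boss [233.13233018 334.81924964]
tcp [201.28533756 263.7042607 ]
boss [203.62605353 260.89414436]
```

View pics/c4.png

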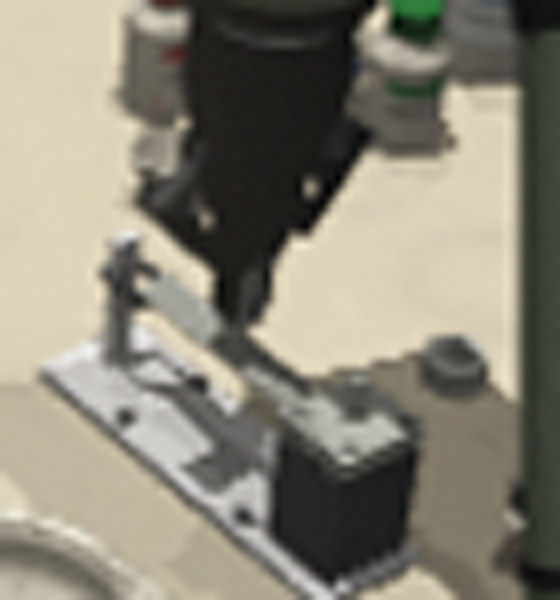

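View pics/c5.png

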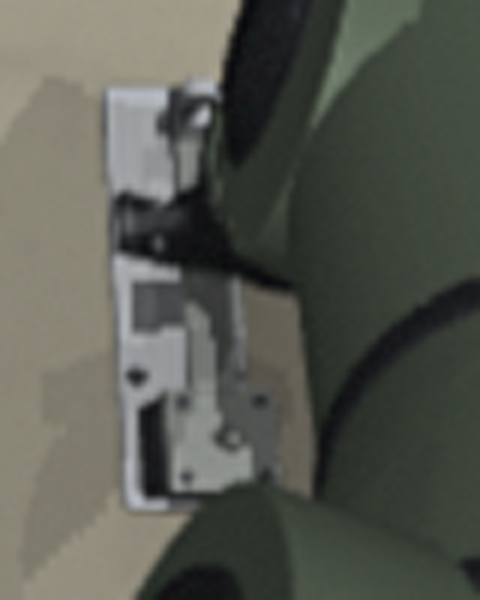

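Emit:
servo_tool(plan=[[0, 0, -0.3, 0, 1], [0, 0, -0.6, 0, 1], [0, 0, -0.9, 0, 1], [0, 0, -1.2, 0, 1], [0, 0, -1.5, 0, 1], [0, 0, -1.8, 0, 1], [0, 0, -2, 0, 1], [0, 0, -2, 0, 1], [0, 0, -2, 0, 1], [0, 0, -2, 0, 1]])

```text
clock: 7.17
position: [0.5094, -0.2352, 0.0692]
tool_rot: [-3.142, -0.0, 0.04]
force: [-0.1, 0.3, 0.3]
grip_width: -0.0001
```

Emit:
servo_tool(plan=[[0, 0, -0.3, 0, 1], [0, 0, -0.6, 0, 1], [0, 0, -0.9, 0, 1], [0, 0, -1.2, 0, 1], [0, 0, -1.5, 0, 1], [0, 0, -1.8, 0, 1], [0, 0, -2, 0, 1], [0, 0, -2, 0, 1], [0, 0, -2, 0, 1], [0, 0, -2, 0, 1]])

```text
clock: 8.0
position: [0.5094, -0.2352, 0.0672]
tool_rot: [-3.142, -0.0, 0.04]
force: [0.5, -1.4, -0.4]
grip_width: 0.0001
```

```bash
python3 - <<'E'
from h import *
im=bot.grab_frame("wrist");cv2.imwrite("pics/c6r.png",im)
cv2.imwrite("pics/c6.png",cv2.resize(im[60:260,170:350],None,fx=3,fy=3,interpolation=cv2.INTER_CUBIC))
print(np.round(bot.observe()["force"],2))
c=bot.calibration("wrist")
d=np.array([np.cos(.04),np.sin(.04),0]);B=np.array([.5093,-.2345,0])
for dz in(0,4,8,12):
    for nm,p in(("tip",B+.06*d+[0,0,.0765-dz/1000]),("rodtop",B+.082*d+[0,0,.09]),("bossfront",B+.01*d+[0,0,.0795-dz/2200])):
        u=proj(c,p,True);print(dz,nm,((u-[170,60]+.5)*3-.5).round(1))
E
```

```text
[ 0.54 -1.35  0.2 ]
0 tip [256.4 218.6]
0 rodtop [256.2  89.8]
0 bossfront [256.4 491.5]
4 tip [256.5 216.1]
4 rodtop [256.2  89.8]
4 bossfront [256.4 487.6]
8 tip [256.5 213.6]
8 rodtop [256.2  89.8]
8 bossfront [256.4 483.7]
12 tip [256.6 211.3]
12 rodtop [256.2  89.8]
12 bossfront [256.5 479.9]
```

View pics/c6.png

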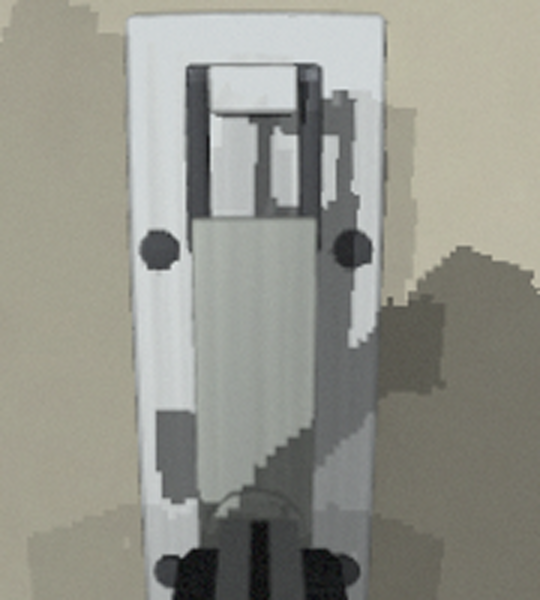

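```bash
python3 - <<'E'
from h import *
c=bot.calibration("wrist");s=bot.observe();p=np.array(s["position"]);print(p,s["clock"])
d=np.array([np.cos(.04),np.sin(.04),0])
for w in (0,6,11):
    for h in(0,5,10,15,20): print(w,h,((proj(c,p+d*w/1000+[0,0,h/1000],True)-[170,60]+.5)*3-.5).round(1))
E
```

```text
[ 0.50939648 -0.23516286  0.06721183] 8.05
0 0 [259.9 511.4]
0 5 [259.9 522.2]
0 10 [259.9 533.6]
0 15 [259.9 545.6]
0 20 [259.9 558.2]
6 0 [259.9 484.4]
6 5 [259.9 494.6]
6 10 [259.9 505.5]
6 15 [260.  516.9]
6 20 [260.  528.9]
11 0 [259.9 461.3]
11 5 [260. 471.]
11 10 [260.  481.4]
11 15 [260.  492.2]
11 20 [260.  503.8]
```

```bash
python3 - <<'E'
import cv2
im=cv2.imread("pics/c6r.png")
cv2.imwrite("pics/c6z.png",cv2.resize(im[200:290,200:310],None,fx=6,fy=6,interpolation=cv2.INTER_CUBIC))
E
```

```text
(no output)
```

View pics/c6z.png

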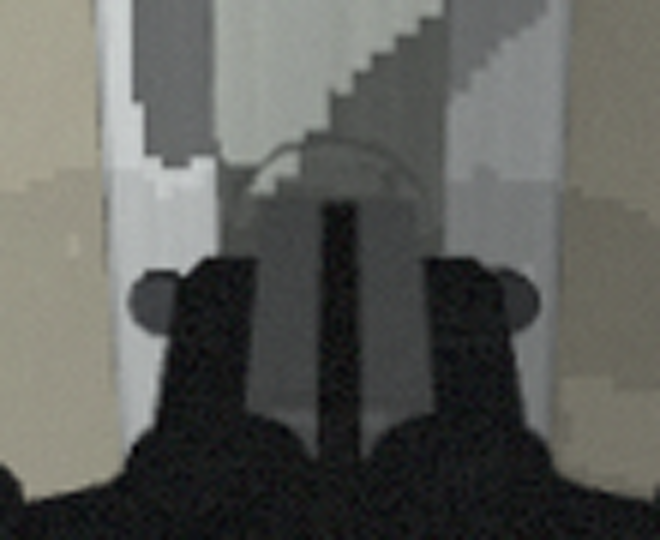

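Emit:
servo_tool(plan=[[0, 0, -0.3, 0, 1], [0, 0, -0.6, 0, 1], [0, 0, -0.9, 0, 1], [0, 0, -1.2, 0, 1], [0, 0, -1.5, 0, 1], [0, 0, -1.8, 0, 1], [0, 0, -2, 0, 1], [0, 0, -2, 0, 1], [0, 0, -2, 0, 1], [0, 0, -2, 0, 1]])

```text
clock: 8.88
position: [0.5094, -0.2352, 0.0652]
tool_rot: [-3.142, -0.0, 0.04]
force: [0.7, 0.6, -0.4]
grip_width: -0.0
```

Emit:
servo_tool(plan=[[0, 0, -0.3, 0, 1], [0, 0, -0.6, 0, 1], [0, 0, -0.9, 0, 1], [0, 0, -1.2, 0, 1], [0, 0, -1.5, 0, 1], [0, 0, -1.8, 0, 1], [0, 0, -2, 0, 1], [0, 0, -2, 0, 1], [0, 0, -2, 0, 1], [0, 0, -2, 0, 1]])

```text
clock: 9.72
position: [0.5094, -0.2352, 0.0632]
tool_rot: [-3.142, -0.0, 0.04]
force: [-0.3, 0.1, -0.3]
grip_width: -0.0001
```

```bash
python3 - <<'E'
from h import *
im=bot.grab_frame("scene");w=bot.grab_frame("wrist")
a=cv2.resize(im[140:215,290:360],None,fx=6,fy=6,interpolation=cv2.INTER_CUBIC)
b=cv2.resize(w[200:275,220:290],None,fx=5,fy=6,interpolation=cv2.INTER_CUBIC)
cv2.imwrite("pics/c7.png",np.hstack([a,b]))
E
```

```text
(no output)
```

View pics/c7.png

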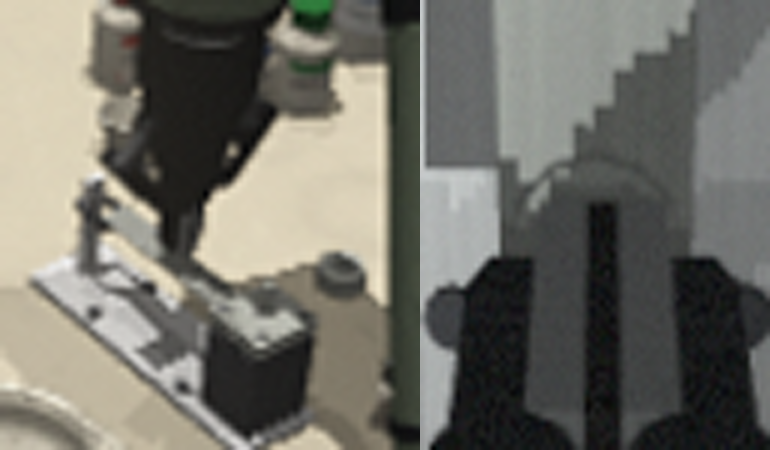

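Emit:
servo_tool(plan=[[0, 0, -0.3, 0, 1], [0, 0, -0.6, 0, 1], [0, 0, -0.9, 0, 1], [0, 0, -1.2, 0, 1], [0, 0, -1.5, 0, 1], [0, 0, -1.8, 0, 1], [0, 0, -2, 0, 1], [0, 0, -2, 0, 1], [0, 0, -2, 0, 1], [0, 0, -2, 0, 1]])

```text
clock: 10.65
position: [0.5094, -0.2352, 0.0612]
tool_rot: [-3.142, -0.0, 0.04]
force: [-0.3, 0.1, 0.7]
grip_width: -0.0
```

Emit:
servo_tool(plan=[[0, 0, -0.3, 0, 1], [0, 0, -0.6, 0, 1], [0, 0, -0.9, 0, 1], [0, 0, -1.2, 0, 1], [0, 0, -1.5, 0, 1], [0, 0, -1.8, 0, 1], [0, 0, -2, 0, 1], [0, 0, -2, 0, 1], [0, 0, -2, 0, 1], [0, 0, -2, 0, 1]])

```text
clock: 11.48
position: [0.5094, -0.2352, 0.0592]
tool_rot: [-3.142, -0.0, 0.04]
force: [-0.0, 0.2, 0.2]
grip_width: -0.0002
```

```bash
python3 - <<'E'
from h import *
im=bot.grab_frame("wrist");cv2.imwrite("pics/c8r.png",im)
cv2.imwrite("pics/c8.png",cv2.resize(im[60:260,170:350],None,fx=3,fy=3,interpolation=cv2.INTER_CUBIC))
s=bot.observe()
for k,v in s.items(): print(k,np.round(v,3))
c=bot.calibration("wrist")
d=np.array([np.cos(.04),np.sin(.04),0]);B=np.array([.5093,-.2345,0])
for dz in(0,4,8,12,20):
    for nm,p in(("tip",B+.06*d+[0,0,.0765-dz/1000]),("rodtop",B+.082*d+[0,0,.09]),("bossfront",B+.01*d+[0,0,.0795-dz/2200])):
        u=proj(c,p,True);print(dz,nm,((u-[170,60]+.5)*3-.5).round(1))
E
```

```text
clock 11.533
qpos [ 0.366  0.628 -0.054  1.885  0.054  0.63  -1.253]
qd [ 0.    -0.     0.002  0.001  0.    -0.001 -0.001]
joint_efforts [-2.0000e-03 -9.1182e+01  1.9500e+00 -2.5529e+01  1.2000e-02  1.0000e-03
  0.0000e+00]
position [ 0.509 -0.235  0.059]
tool_rot [-3.142  0.     0.04 ]
force [ 0.209  0.455 -0.027]
moment [ 0.025  0.005 -0.004]
grip_width 0.0
0 tip [256.2 224.2]
0 rodtop [256.   88.3]
0 bossfront [256.2 509.9]
4 tip [256.3 221.3]
4 rodtop [256.   88.3]
4 bossfront [256.3 505.6]
8 tip [256.4 218.6]
8 rodtop [256.   88.3]
8 bossfront [256.3 501.3]
12 tip [256.5 216.1]
12 rodtop [256.   88.3]
12 bossfront [256.3 497.2]
20 tip [256.6 211.3]
20 rodtop [256.   88.3]
20 bossfront [256.4 489.1]
```

View pics/c8.png

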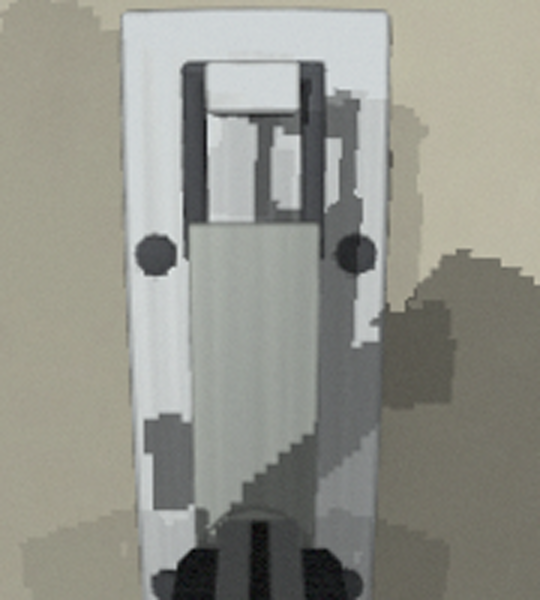

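Emit:
servo_tool(plan=[[0, 0, -0.3, 0, 1], [0, 0, -0.6, 0, 1], [0, 0, -0.9, 0, 1], [0, 0, -1.2, 0, 1], [0, 0, -1.5, 0, 1], [0, 0, -1.8, 0, 1], [0, 0, -2, 0, 1], [0, 0, -2, 0, 1], [0, 0, -2, 0, 1], [0, 0, -2, 0, 1]])

```text
clock: 12.37
position: [0.5095, -0.2352, 0.0573]
tool_rot: [3.142, -0.0, 0.04]
force: [-0.9, -0.1, 3.4]
grip_width: -0.0001
```

Emit:
servo_tool(plan=[[0, 0, -0.2, 0, 1], [0, 0, -0.4, 0, 1], [0, 0, -0.6, 0, 1], [0, 0, -0.8, 0, 1], [0, 0, -1.0, 0, 1], [0, 0, -1.2, 0, 1], [0, 0, -1.2, 0, 1], [0, 0, -1.2, 0, 1], [0, 0, -1.2, 0, 1], [0, 0, -1.2, 0, 1]])

```text
clock: 13.2
position: [0.5096, -0.2352, 0.0562]
tool_rot: [3.141, -0.0, 0.04]
force: [-0.2, 0.8, 7.0]
grip_width: -0.0
```

```bash
python3 - <<'E'
from h import *
for i in range(4):
    s=bot.observe();print(np.round(s["force"],2),np.round(s["position"],5)); im=bot.grab_frame("wrist")
cv2.imwrite("pics/c9r.png",im)
E
```

```text
[-0.23  0.82  7.02] [ 0.5096  -0.2352   0.05618]
[1.04 0.45 7.74] [ 0.5096  -0.23523  0.05618]
[-0.16  0.48  7.59] [ 0.50962 -0.23522  0.05619]
[1.19 0.71 6.65] [ 0.50963 -0.2352   0.05616]
```

Emit:
servo_tool(plan=[[0, 0, -0.2, 0, 1], [0, 0, -0.4, 0, 1], [0, 0, -0.4, 0, 1], [0, 0, -0.4, 0, 1], [0, 0, -0.4, 0, 1], [0, 0, -0.4, 0, 1], [0, 0, -0.4, 0, 1], [0, 0, -0.4, 0, 1], [0, 0, -0.4, 0, 1], [0, 0, -0.4, 0, 1]])

```text
clock: 14.23
position: [0.5096, -0.2352, 0.0558]
tool_rot: [3.141, -0.0, 0.04]
force: [0.7, -0.2, 8.4]
grip_width: 0.0
```

```bash
python3 - <<'E'
from h import *
f=[]
for i in range(3):
    s=bot.observe();f.append(s["force"][2]); im=bot.grab_frame("wrist")
print(np.round(f,2),np.mean(f),np.round(s["position"],5))
cv2.imwrite("pics/c9r.png",im)
cv2.imwrite("pics/c9.png",cv2.resize(im[60:260,170:350],None,fx=3,fy=3,interpolation=cv2.INTER_CUBIC))
c=bot.calibration("wrist")
d=np.array([np.cos(.04),np.sin(.04),0]);B=np.array([.5093,-.2345,0])
for dz in(0,8,20):
        u=proj(c,B+.06*d+[0,0,.0765-dz/1000],True);print(dz,((u-[170,60]+.5)*3-.5).round(1))
E
```

```text
[8.45 8.86 7.61] 8.305357598135897 [ 0.50962 -0.23522  0.05581]
0 [255.8 228. ]
8 [256.  222.2]
20 [256.3 214.5]
```

View pics/c9.png

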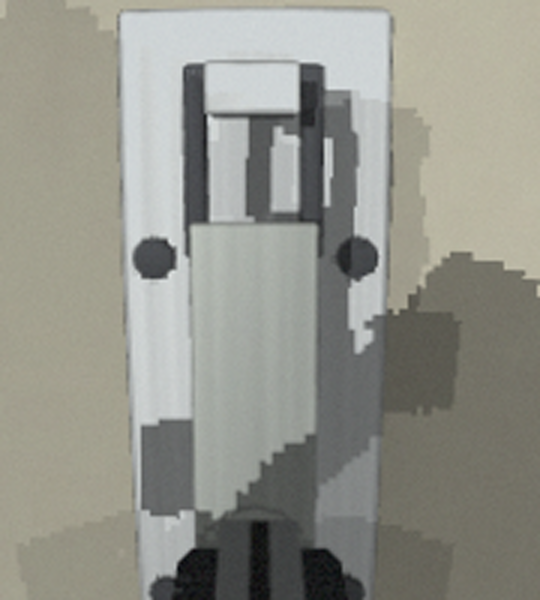

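```bash
python3 - <<'E'
from h import *
c=bot.calibration("top")
for p,z in(((262,190),.1),((262,214),.06),((240,190),.1),((286,190),.1),((250,211),.2),((250,211),.3),((250,216),.25),((252,277),.12),((265,239),.1)): print(p,z,plane(c,*p,z).round(3))
s=bot.calibration("scene")
# bottle foot front edge & taps
for p,z in(((264,214),0),((280,190),.15),((292,225),.1),((300,232),.1)): print(p,z,plane(s,*p,z).round(3))
# triangulate lower tap: top (250,211), scene tip (240+135/4,120+205/4)
def tri(pa,pb):
    o1,d1=ray(c,*pa);o2,d2=ray(s,*pb);A=np.stack([d1,-d2],1);t=np.linalg.lstsq(A,o2-o1,rcond=None)[0];return (o1+d1*t[0]).round(3),(o2+d2*t[1]).round(3)
print(tri((237,210),(240+80/4,120+210/4)),tri((253,208),(240+140/4,120+210/4)),tri((252,277),(240+225/4,120+445/4)))
E
```

```text
(262, 190) 0.1 [ 0.565 -0.032  0.1  ]
(262, 214) 0.06 [ 0.504 -0.034  0.06 ]
(240, 190) 0.1 [0.563 0.029 0.1  ]
(286, 190) 0.1 [ 0.567 -0.099  0.1  ]
(250, 211) 0.2 [ 0.487 -0.003  0.2  ]
(250, 211) 0.3 [ 0.469 -0.006  0.3  ]
(250, 216) 0.25 [ 0.466 -0.005  0.25 ]
(252, 277) 0.12 [ 0.329 -0.012  0.12 ]
(265, 239) 0.1 [ 0.429 -0.044  0.1  ]
(264, 214) 0 [ 0.536 -0.005  0.   ]
(280, 190) 0.15 [ 0.474 -0.03   0.15 ]
(292, 225) 0.1 [0.351 0.002 0.1  ]
(300, 232) 0.1 [ 0.311 -0.001  0.1  ]
(array([0.482, 0.026, 0.238]), array([0.493, 0.04 , 0.241])) (array([ 0.49 , -0.011,  0.224]), array([ 0.486, -0.015,  0.223])) (array([ 0.329, -0.011,  0.081]), array([ 0.334, -0.004,  0.082]))
```

```bash
python3 - <<'E'
import cv2
t=cv2.imread("pics/top0.png");s=cv2.imread("pics/scene0.png")
cv2.imwrite("pics/m1.png",cv2.resize(t[140:290,215:315],None,fx=4,fy=4,interpolation=cv2.INTER_CUBIC))
cv2.imwrite("pics/m2.png",cv2.resize(s[120:250,235:335],None,fx=4,fy=4,interpolation=cv2.INTER_CUBIC))
E
```

```text
(no output)
```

View pics/m1.png

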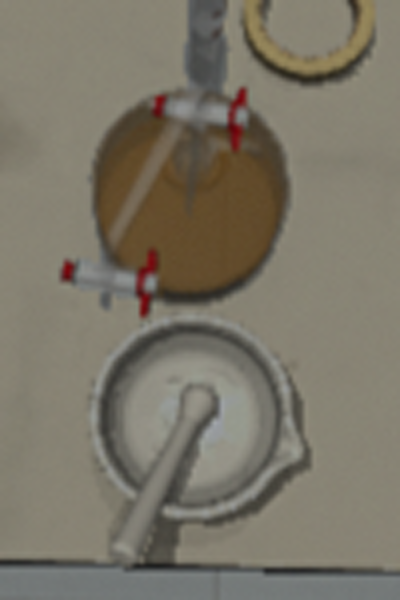

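Emit:
servo_tool(plan=[[0, 0, 1, 0, 1], [0, 0, 2, 0, 1], [0, 0, 3, 0, 1], [0, 0, 4, 0, 1], [0, 0, 6, 0, 1], [0, 0, 25, 0, 1], [0, 0, 60, 0, 1], [0, 0, 100, 0, 1], [-40, 0, 140, 0, 1], [-70, 10, 180, 0, 1]])

```text
clock: 15.22
position: [0.4531, -0.2292, 0.2181]
tool_rot: [3.142, 0.001, 0.039]
force: [-0.3, -0.8, -0.1]
grip_width: -0.0001
```

Emit:
servo_tool(plan=[[-39, 35, 44, 0, 1], [-39, 75, 44, 0, 1], [-39, 115, 44, 0, 1], [-39, 155, 44, 0, 1], [-39, 195, 44, 0, 1], [-39, 235, 44, 0, 1], [-39, 275, 44, 0, 1], [-39, 315, 44, 0, 1], [-39, 355, 44, 0, 1], [-39, 390, 44, 0, 1]])

```text
clock: 16.05
position: [0.4145, 0.1634, 0.2614]
tool_rot: [-3.142, -0.0, 0.04]
force: [1.2, -0.8, 0.4]
grip_width: 0.0001
```

Emit:
servo_tool(plan=[[30, 10, -20, 0.01, 1], [65, 23, -50, 0.01, 1], [65, 23, -69, 0.01, 1], [65, 23, -69, 0.01, 1], [65, 23, -69, 0.01, 1], [65, 23, -69, 0.01, 1], [65, 23, -69, 0.01, 1], [65, 23, -69, 0.01, 1], [65, 23, -69, 0.01, 1], [65, 23, -69, 0.01, 1]])

```text
clock: 16.88
position: [0.4803, 0.1841, 0.1929]
tool_rot: [-3.141, -0.001, 0.05]
force: [0.1, -0.4, -0.0]
grip_width: -0.0
```

```bash
python3 - <<'E'
from h import *
import json
s=bot.observe();print(np.round(s["position"],4))
c=bot.calibration("wrist");im=bot.grab_frame("wrist");cv2.imwrite("pics/w2.png",im)
json.dump({k:np.array(v).tolist() for k,v in c.items()},open("w2.json","w"))
for n,p in(("bB",[.534,.1916,.0795]),("pB",[.4525,.1872,.088]),("bA",[.4825,.3536,.0795]),("pA",[.3992,.3574,.088])): print(n,proj(c,p,True).round(1))
cv2.imwrite("pics/w2z.png",cv2.resize(im[70:230,80:300],None,fx=3.5,fy=3.5,interpolation=cv2.INTER_CUBIC))
E
```

```text
[0.4803 0.1841 0.1929]
bB [251.2 123.9]
pB [251.7 209.6]
bA [ 97.  171.1]
pA [100.  244.3]
```

View pics/w2z.png

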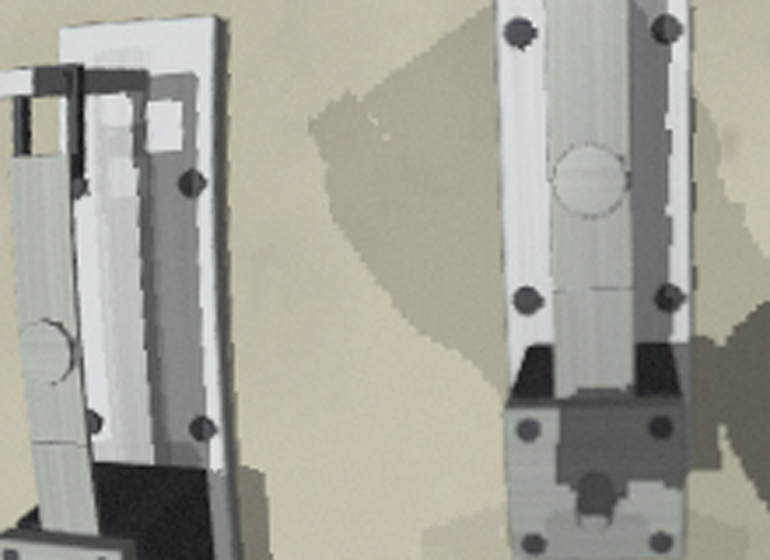

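```bash
python3 - <<'E'
from h import *
import json
c=json.load(open("w2.json"))
B=plane(c,248.2,121.1,.0795,True);P=plane(c,249.9,208.2,.088,True);print(B,P,np.linalg.norm((B-P)[:2]),np.arctan2((B-P)[1],(B-P)[0]))
A=plane(c,80+50/3.5-.4,70+352/3.5-.4,.0795,True);print(A)
print(bot.observe()["position"])
E
```

```text
[0.53648086 0.19446855 0.0795    ] [0.45382246 0.18896091 0.088     ] 0.0828416936656794 0.06653296613119147
[0.48340938 0.35752644 0.0795    ]
[0.48026132 0.18415847 0.19271894]
```

Emit:
servo_tool(plan=[[30, 5, 0, 0.015, 1], [56, 10, 0, 0.015, 1], [56, 10, -30, 0.015, 1], [56, 10, -60, 0.015, 1], [56, 10, -90, 0.015, 1], [56, 10, -110, 0.015, 1], [56, 10, -125, 0.015, 1], [56, 10, -125, 0.015, 1], [56, 10, -125, 0.015, 1], [56, 10, -125, 0.015, 1]])

```text
clock: 17.77
position: [0.5367, 0.1945, 0.0683]
tool_rot: [-3.141, -0.001, 0.065]
force: [-0.3, 0.2, 0.1]
grip_width: -0.0001
```

Emit:
servo_tool(plan=[[0, 0, -1, 0, 1], [0, 0, -2, 0, 1], [0, 0, -3, 0, 1], [0, 0, -4, 0, 1], [0, 0, -5, 0, 1], [0, 0, -5.5, 0, 1], [0, 0, -6, 0, 1], [0, 0, -6.4, 0, 1], [0, 0, -6.7, 0, 1], [0, 0, -7, 0, 1]])

```text
clock: 18.6
position: [0.5362, 0.1942, 0.0601]
tool_rot: [-3.142, 0.0, 0.065]
force: [1.5, 0.7, -0.2]
grip_width: -0.0003
```

Emit:
servo_tool(plan=[[0, 0, -0.3, 0, 1], [0, 0, -0.6, 0, 1], [0, 0, -0.9, 0, 1], [0, 0, -1.2, 0, 1], [0, 0, -1.5, 0, 1], [0, 0, -1.8, 0, 1], [0, 0, -2.1, 0, 1], [0, 0, -2.4, 0, 1], [0, 0, -2.4, 0, 1], [0, 0, -2.4, 0, 1]])

```text
clock: 19.43
position: [0.5362, 0.1942, 0.0578]
tool_rot: [-3.142, -0.0, 0.065]
force: [0.3, -0.8, 0.9]
grip_width: 0.0002
```

Emit:
servo_tool(plan=[[0, 0, -0.3, 0, 1], [0, 0, -0.6, 0, 1], [0, 0, -0.9, 0, 1], [0, 0, -1.2, 0, 1], [0, 0, -1.5, 0, 1], [0, 0, -1.8, 0, 1], [0, 0, -2, 0, 1], [0, 0, -2, 0, 1], [0, 0, -2, 0, 1], [0, 0, -2, 0, 1]])

```text
clock: 20.27
position: [0.5363, 0.1942, 0.0558]
tool_rot: [-3.141, -0.0, 0.065]
force: [2.4, 0.1, 2.8]
grip_width: 0.0002
```

Emit:
servo_tool(plan=[[0, 0, -0.4, 0, 1], [0, 0, -0.8, 0, 1], [0, 0, -1.2, 0, 1], [0, 0, -1.6, 0, 1], [0, 0, -2, 0, 1], [0, 0, -2.4, 0, 1], [0, 0, -2.8, 0, 1], [0, 0, -3, 0, 1], [0, 0, -3, 0, 1], [0, 0, -3, 0, 1]])

```text
clock: 21.1
position: [0.5364, 0.1942, 0.0529]
tool_rot: [-3.141, -0.0, 0.065]
force: [3.0, -0.5, 6.6]
grip_width: 0.0001
```

Emit:
servo_tool(plan=[[0, 0, -0.3, 0, 1], [0, 0, -0.6, 0, 1], [0, 0, -0.9, 0, 1], [0, 0, -1.2, 0, 1], [0, 0, -1.2, 0, 1], [0, 0, -1.2, 0, 1], [0, 0, -1.2, 0, 1], [0, 0, -1.2, 0, 1], [0, 0, -1.2, 0, 1], [0, 0, -1.2, 0, 1]])

```text
clock: 21.93
position: [0.5364, 0.1943, 0.0518]
tool_rot: [-3.141, -0.0, 0.065]
force: [1.4, -0.7, 7.6]
grip_width: 0.0001
```

```bash
python3 - <<'E'
from h import *
f=[]
for i in range(3):
    s=bot.observe();f.append(s["force"]); im=bot.grab_frame("wrist")
print(np.round(f,2),np.mean(f,0),np.round(s["position"],5))
cv2.imwrite("pics/b9r.png",im)
cv2.imwrite("pics/b9.png",cv2.resize(im[60:260,170:350],None,fx=3,fy=3,interpolation=cv2.INTER_CUBIC))
c=bot.calibration("wrist")
d=np.array([np.cos(.0665),np.sin(.0665),0]);B=np.array([.5365,.1945,0])
for dz in(0,8,20):
        u=proj(c,B+.06*d+[0,0,.0765-dz/1000],True);print(dz,((u-[170,60]+.5)*3-.5).round(1))
E
```

```text
[[ 1.39 -0.71  7.64]
 [ 2.19  0.15  7.74]
 [ 1.79 -0.16  7.18]] [ 1.7886836  -0.24053393  7.5196552 ] [0.53636 0.19426 0.05176]
0 [258.4 228.3]
8 [258.5 222.2]
20 [258.5 214.3]
```

View pics/b9.png

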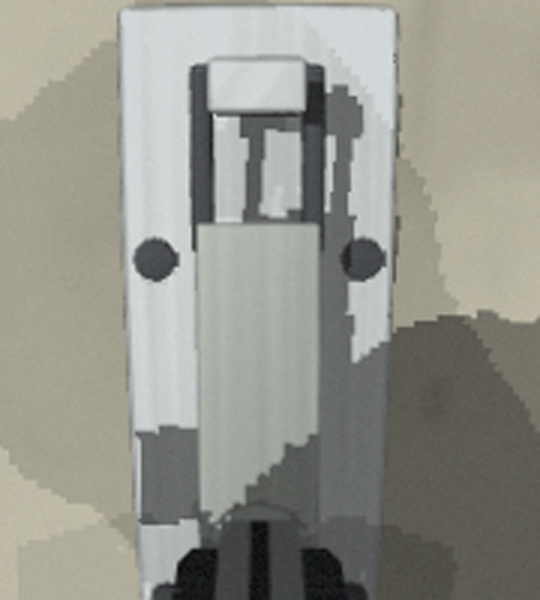

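```bash
python3 - <<'E'
from h import *
def edge(fn,u0,u1,v0,v1):
    g=cv2.cvtColor(cv2.imread(fn),cv2.COLOR_BGR2GRAY).astype(float)[v0:v1,u0:u1]
    return g.mean(1).round(0)
for fn,u in(("pics/c8r.png",(242,250)),("pics/c9r.png",(242,250)),("pics/b9r.png",(243,250))): print(fn,edge(fn,u[0],u[1],128,142))
E
```

```text
pics/c8r.png [189. 188. 189. 192. 201. 183. 142. 154. 167. 167. 168. 166. 167. 168.]
pics/c9r.png [188. 187. 188. 187. 193. 180. 145. 168. 180. 179. 180. 179. 179. 178.]
pics/b9r.png [190. 190. 190. 190. 199. 206. 162. 172. 182. 183. 182. 181. 182. 181.]
```

Emit:
servo_tool(plan=[[0, 0, -0.2, 0, 1], [0, 0, -0.4, 0, 1], [0, 0, -0.5, 0, 1], [0, 0, -0.5, 0, 1], [0, 0, -0.5, 0, 1], [0, 0, -0.5, 0, 1], [0, 0, -0.5, 0, 1], [0, 0, -0.5, 0, 1], [0, 0, -0.5, 0, 1], [0, 0, -0.5, 0, 1]])

```text
clock: 22.92
position: [0.5363, 0.1943, 0.0513]
tool_rot: [-3.141, -0.0, 0.065]
force: [1.1, -0.7, 8.1]
grip_width: 0.0001
```

```bash
python3 - <<'E'
from h import *
f=[]
for i in range(2):
    s=bot.observe();f.append(s["force"]); im=bot.grab_frame("scene" if i else "wrist")
print(np.round(f,2),np.mean(f,0),np.round(s["position"],5))
cv2.imwrite("pics/b10s.png",im)
E
```

```text
[[ 1.14 -0.66  8.06]
 [ 1.26 -0.86  7.53]] [ 1.19776888 -0.76111351  7.795441  ] [0.53634 0.19425 0.05128]
```

Emit:
servo_tool(plan=[[0, 0, 1, 0, 1], [0, 0, 2, 0, 1], [0, 0, 3, 0, 1], [0, 0, 4, 0, 1], [0, 0, 5, 0, 1], [0, 0, 6, 0, 1], [0, 0, 7, 0, 1], [0, 0, 8, 0, 1], [0, 0, 9, 0, 1], [0, 0, 10, 0, 1]])

```text
clock: 23.85
position: [0.5358, 0.1941, 0.061]
tool_rot: [3.141, 0.001, 0.065]
force: [-0.5, 0.3, -0.7]
grip_width: 0.0002
```

```bash
python3 - <<'E'
from h import *
s=bot.observe();print(s["force"],s["position"])
im=bot.grab_frame("wrist");cv2.imwrite("pics/b11r.png",im)
c=bot.calibration("wrist")
d=np.array([np.cos(.0665),np.sin(.0665),0]);B=np.array([.5365,.1945,0])
for dz in(0,8,20): print(proj(c,B+.06*d+[0,0,.0765-dz/1000],True))
g=cv2.cvtColor(im,cv2.COLOR_BGR2GRAY).astype(float);print(g[124:142,243:250].mean(1).round())
a=cv2.imread("pics/c9r.png")
cv2.imwrite("pics/b11.png",np.hstack([cv2.resize(x[70:150,220:290],None,fx=5,fy=6,interpolation=cv2.INTER_CUBIC) for x in(a,im)]))
E
```

```text
[-0.46441713  0.27211755 -0.69536806] [0.53583438 0.19409471 0.06096177]
[255.68091016 132.75367898]
[255.70348762 131.00325388]
[255.73341991 128.68578694]
[193. 193. 193. 193. 192. 192. 200. 157.  86. 137. 167. 173. 172. 172.
 173. 172. 172. 172.]
```

View pics/b11.png

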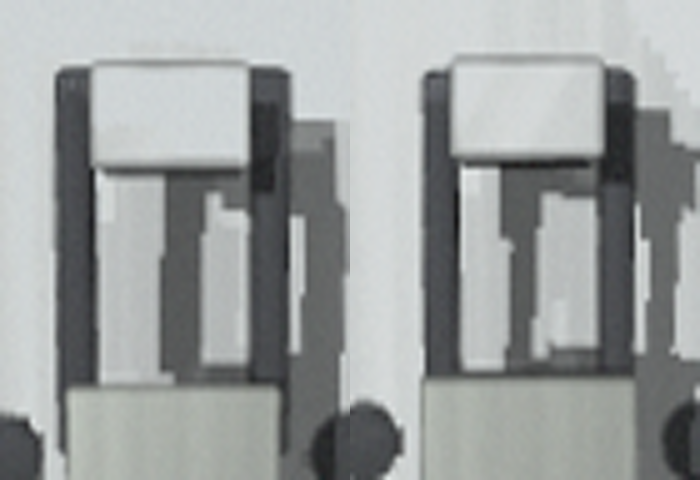

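Emit:
servo_tool(plan=[[0, 0, 40, 0, 1], [0, 0, 80, 0, 1], [-20, 30, 110, -0.1, 1], [-45, 60, 135, -0.1, 1], [-70, 90, 135, -0.1, 1], [-95, 120, 135, -0.1, 1], [-116, 150, 135, -0.1, 1], [-116, 161, 135, -0.1, 1], [-116, 161, 135, -0.1, 1], [-116, 161, 135, -0.1, 1]])

```text
clock: 24.73
position: [0.4193, 0.3562, 0.196]
tool_rot: [3.141, -0.0, -0.032]
force: [1.4, -0.9, 0.4]
grip_width: 0.0
```

```bash
python3 - <<'E'
from h import *
import json
s=bot.observe();print(np.round(s["position"],4))
c=bot.calibration("wrist");im=bot.grab_frame("wrist");cv2.imwrite("pics/w3.png",im)
json.dump({k:np.array(v).tolist() for k,v in c.items()},open("w3.json","w"))
cv2.imwrite("pics/w3z.png",cv2.resize(im[60:240,200:400],None,fx=3.3,fy=3.3,interpolation=cv2.INTER_CUBIC))
E
```

```text
[0.4193 0.3562 0.196 ]
```

View pics/w3z.png

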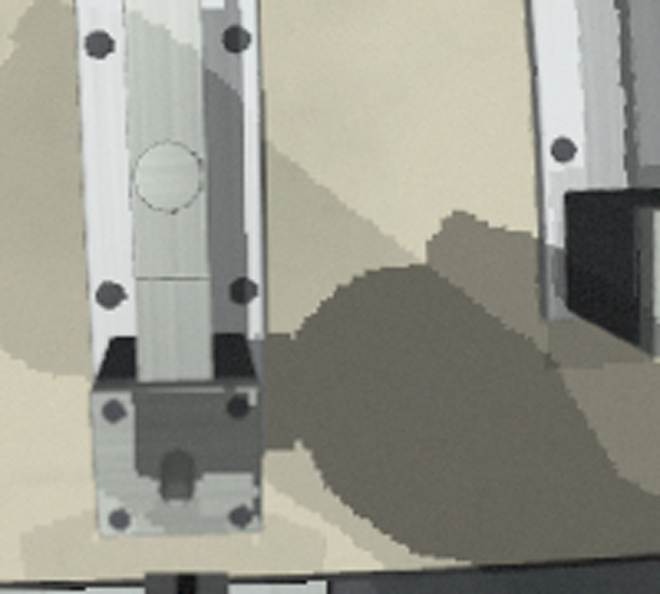

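```bash
python3 - <<'E'
from h import *
import json
c=json.load(open("w3.json"))
B=plane(c,250.56,113.3,.0795,True);P=plane(c,253.4,199.9,.088,True);print(B,P,np.linalg.norm((B-P)[:2]),np.arctan2((B-P)[1],(B-P)[0]))
E
```

```text
[0.48305908 0.35941665 0.0795    ] [0.40047934 0.35945681 0.088     ] 0.08257974941503629 -0.0004862788661614499
```

Emit:
servo_tool(plan=[[30, 2, 0, 0.03, 1], [64, 3, 0, 0.03, 1], [64, 3, -30, 0.03, 1], [64, 3, -65, 0.03, 1], [64, 3, -95, 0.03, 1], [64, 3, -115, 0.03, 1], [64, 3, -125, 0.03, 1], [64, 3, -130, 0.03, 1], [64, 3, -133, 0.03, 1], [64, 3, -134, 0.03, 1]])

```text
clock: 25.62
position: [0.4848, 0.3581, 0.0627]
tool_rot: [-3.141, -0.001, -0.006]
force: [0.4, 1.2, -0.6]
grip_width: 0.0002
```

Emit:
servo_tool(plan=[[0, 0, -0.3, 0, 1], [0, 0, -0.6, 0, 1], [0, 0, -0.9, 0, 1], [0, 0, -1.2, 0, 1], [0, 0, -1.5, 0, 1], [0, 0, -1.8, 0, 1], [0, 0, -2, 0, 1], [0, 0, -2, 0, 1], [0, 0, -2, 0, 1], [0, 0, -2, 0, 1]])

```text
clock: 26.45
position: [0.4842, 0.3582, 0.0601]
tool_rot: [-3.142, -0.0, -0.005]
force: [0.2, -0.2, -0.3]
grip_width: 0.0001
```

```bash
python3 - <<'E'
from h import *
im=bot.grab_frame("wrist");cv2.imwrite("pics/a0r.png",im)
print(np.round(bot.observe()["force"],2))
E
```

```text
[-0.04  0.39 -0.28]
```

Emit:
servo_tool(plan=[[0, 0, -0.3, 0, 1], [0, 0, -0.6, 0, 1], [0, 0, -0.9, 0, 1], [0, 0, -1.2, 0, 1], [0, 0, -1.5, 0, 1], [0, 0, -1.8, 0, 1], [0, 0, -2.1, 0, 1], [0, 0, -2.4, 0, 1], [0, 0, -2.4, 0, 1], [0, 0, -2.4, 0, 1]])

```text
clock: 27.33
position: [0.4843, 0.3582, 0.0578]
tool_rot: [-3.141, -0.0, -0.005]
force: [-0.6, -0.8, 2.4]
grip_width: 0.0
```

```bash
python3 - <<'E'
from h import *
im=bot.grab_frame("wrist");cv2.imwrite("pics/a1r.png",im)
print(np.round(bot.observe()["force"],2))
E
```

```text
[ 0.93 -0.79  3.22]
```

Emit:
servo_tool(plan=[[0, 0, -0.2, 0, 1], [0, 0, -0.4, 0, 1], [0, 0, -0.6, 0, 1], [0, 0, -0.8, 0, 1], [0, 0, -1.0, 0, 1], [0, 0, -1.2, 0, 1], [0, 0, -1.4, 0, 1], [0, 0, -1.4, 0, 1], [0, 0, -1.4, 0, 1], [0, 0, -1.4, 0, 1]])

```text
clock: 28.22
position: [0.4843, 0.3582, 0.0564]
tool_rot: [-3.141, -0.0, -0.005]
force: [0.8, -0.2, 6.3]
grip_width: 0.0003
```

```bash
python3 - <<'E'
from h import *
im=bot.grab_frame("wrist")
print(np.round(bot.observe()["force"],2))
E
```

```text
[ 0.24 -0.23  4.95]
```

Mean about 5.6 N; sound. Another 1.1 mm.

Emit:
servo_tool(plan=[[0, 0, -0.2, 0, 1], [0, 0, -0.4, 0, 1], [0, 0, -0.6, 0, 1], [0, 0, -0.8, 0, 1], [0, 0, -1.0, 0, 1], [0, 0, -1.1, 0, 1], [0, 0, -1.1, 0, 1], [0, 0, -1.1, 0, 1], [0, 0, -1.1, 0, 1], [0, 0, -1.1, 0, 1]])

```text
clock: 29.1
position: [0.4844, 0.3583, 0.0554]
tool_rot: [-3.141, -0.0, -0.005]
force: [0.8, -1.2, 8.2]
grip_width: -0.0001
```

```bash
python3 - <<'E'
from h import *
for i in range(2):
    print(np.round(bot.observe()["force"],2))
    im=bot.grab_frame("wrist")
print(np.round(bot.observe()["force"],2))
cv2.imwrite("pics/a9r.png",im)
L=[cv2.imread(f"pics/{n}.png") for n in("a9r","b9r","c9r")]
cv2.imwrite("pics/abc.png",np.hstack([cv2.resize(x[70:150,220:290],None,fx=3.7,fy=5,interpolation=cv2.INTER_CUBIC) for x in L]))
E
```

```text
[ 0.85 -1.23  8.24]
[-0.43 -1.19  8.26]
[-0.05 -0.59  7.34]
```

View pics/abc.png

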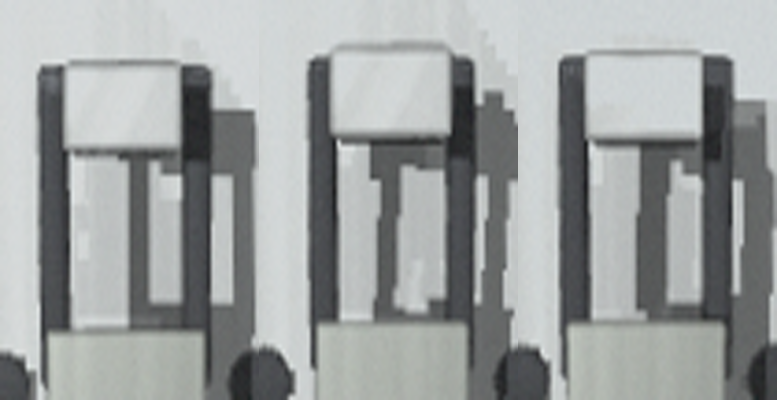

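Emit:
servo_tool(plan=[[0, 0, 1.5, 0, 1], [0, 0, 3, 0, 1], [0, 0, 4.5, 0, 1], [0, 0, 6, 0, 1], [0, 0, 40, 0, 1], [0, 0, 80, 0, 1], [-20, -10, 115, 0, 1], [-40, -20, 145, 0, 1], [-60, -40, 175, 0, 1], [-80, -60, 205, 0, 1]])

```text
clock: 30.03
position: [0.4027, 0.2976, 0.2612]
tool_rot: [3.141, 0.0, -0.004]
force: [1.1, 0.1, -0.1]
grip_width: -0.0001
```

Emit:
servo_tool(plan=[[0, -30, 20, 0, 1], [-5, -70, 20, 0, 1], [-5, -110, 20, 0, 1], [-5, -150, 20, 0, 1], [-5, -190, 20, 0, 1], [-5, -230, 20, 0, 1], [-5, -270, 20, 0, 1], [-5, -310, 20, 0, 1], [-5, -350, 20, 0, 1], [-5, -390, 20, 0, 1]])

```text
clock: 30.87
position: [0.3985, -0.0937, 0.2804]
tool_rot: [-3.141, -0.0, -0.005]
force: [1.9, 0.5, 0.7]
grip_width: -0.0002
```

Emit:
servo_tool(plan=[[0, -40, 0, 0, 1], [0, -80, 0, 0, 1], [5, -120, 0, 0, 1], [10, -160, -20, 0, -0.3], [20, -200, -40, 0, -0.3], [30, -240, -60, 0, -0.3], [43, -275, -81, 0, -0.3], [43, -283, -81, 0, -0.3], [43, -283, -81, 0, -0.3], [43, -283, -81, 0, -0.3]])

```text
clock: 31.7
position: [0.4415, -0.3753, 0.1981]
tool_rot: [-3.141, 0.002, -0.007]
force: [-0.1, 0.2, 0.2]
grip_width: 0.0554
```

```bash
python3 - <<'E'
from h import *
import json
s=bot.observe();print(np.round(s["position"],4),s["grip_width"])
c=bot.calibration("wrist");im=bot.grab_frame("wrist");cv2.imwrite("pics/w4.png",im)
json.dump({k:np.array(v).tolist() for k,v in c.items()},open("w4.json","w"))
print(proj(c,[.5027,-.3775,.016],True))
cv2.imwrite("pics/w4z.png",cv2.resize(im[60:260,160:340],None,fx=3,fy=3,interpolation=cv2.INTER_CUBIC))
E
```

```text
[ 0.4415 -0.3753  0.1981] 0.05540030745976662
[257.95192994 112.25897704]
```

View pics/w4z.png

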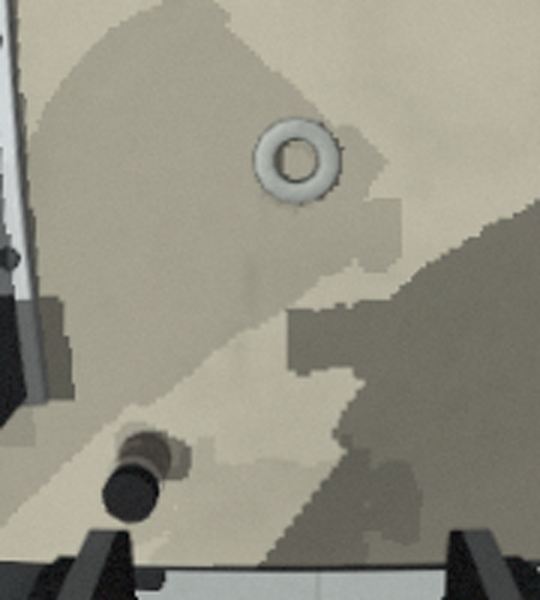

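```bash
python3 - <<'E'
from h import *
import json
c=json.load(open("w4.json"))
print(plane(c,258.6,113.2,.016,True))
E
```

```text
[ 0.5015993  -0.37824099  0.016     ]
```

Emit:
servo_tool(plan=[[30, -2, 0, 0, -0.3], [60, -3, -30, 0, -0.3], [60, -3, -60, 0, -0.3], [60, -3, -90, 0, -0.3], [60, -3, -120, 0, -0.3], [60, -3, -150, 0, -0.3], [60, -3, -175, 0, -0.3], [60, -3, -190, 0, -0.3], [60, -3, -190, 0, -0.3], [60, -3, -190, 0, -0.3]])

```text
clock: 32.58
position: [0.5024, -0.377, 0.0098]
tool_rot: [-3.141, 0.0, -0.004]
force: [-0.6, 0.3, 0.2]
grip_width: 0.0555
```

```bash
python3 - <<'E'
from h import *
s=bot.observe();print(np.round(s["position"],4),s["grip_width"],np.round(s["force"],2))
c=bot.calibration("wrist");im=bot.grab_frame("wrist");cv2.imwrite("pics/w5.png",im)
print((proj(c,[.502,-.378,.016],True)-[190,170]+.5)*4-.5)
cv2.imwrite("pics/w5z.png",cv2.resize(im[170:300,190:330],None,fx=4,fy=4,interpolation=cv2.INTER_CUBIC))
E
```

```text
[ 0.5024 -0.377   0.0098] 0.055452949828662036 [-0.62  0.29  0.16]
[273.54904347 262.56513276]
```

View pics/w5z.png

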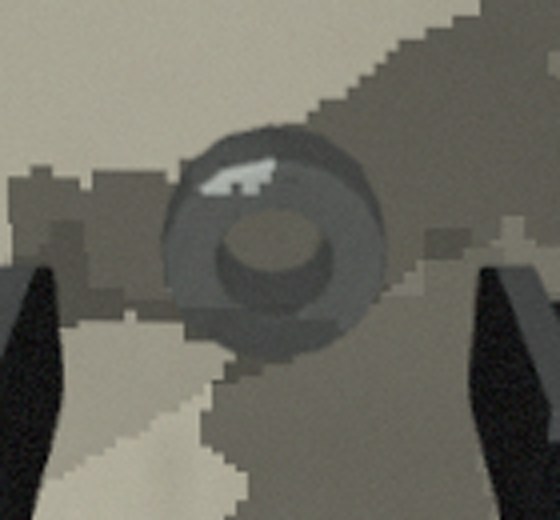

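Emit:
servo_tool(plan=[[0, 0, -3, 0, -0.3], [0, 0, -6, 0, -0.3], [0, 0, -9, 0, -0.3], [0, 0, -12, 0, -0.3], [0, 0, -15, 0, -0.3], [0, 0, -18, 0, -0.3], [0, 0, -20, 0, -0.3], [0, 0, -22, 0, -0.3], [0, 0, -22, 0, -0.3], [0, 0, -22, 0, -0.3]])

```text
clock: 33.47
position: [0.5021, -0.3778, -0.0129]
tool_rot: [-3.141, 0.0, -0.005]
force: [0.6, 0.3, 0.3]
grip_width: 0.0555
```

```bash
python3 - <<'E'
from h import *
s=bot.observe();print(np.round(s["position"],4),s["grip_width"],np.round(s["force"],2))
c=bot.calibration("wrist");im=bot.grab_frame("wrist");cv2.imwrite("pics/w6.png",im)
print((proj(c,[.502,-.378,.016],True)-[190,170]+.5)*4-.5)
cv2.imwrite("pics/w6z.png",cv2.resize(im[170:300,190:330],None,fx=4,fy=4,interpolation=cv2.INTER_CUBIC))
E
```

```text
[ 0.5021 -0.3778 -0.0129] 0.05551762170942141 [0.58 0.29 0.31]
[268.000144   337.47118678]
```

View pics/w6z.png

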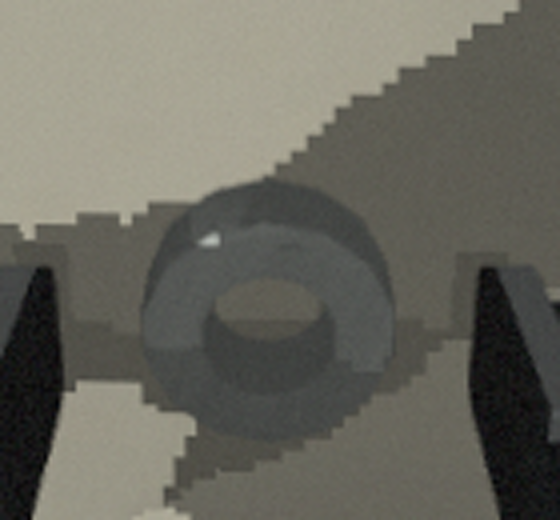

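```bash
python3 - <<'E'
from h import *
c=bot.calibration("wrist")
for z in(0,.005,.01,.015):
    print(z,[((proj(c,[.502+.011,-.378+y,z],True)-[190,170]+.5)*4-.5).round(0) for y in(-.0277,.0277)])
E
```

```text
0 [array([465., 209.]), array([ 69., 211.])]
0.005 [array([471., 224.]), array([ 64., 225.])]
0.01 [array([477., 239.]), array([ 58., 241.])]
0.015 [array([483., 256.]), array([ 52., 258.])]
```

Emit:
servo_tool(plan=[[0, 0, -2, 0, -0.3], [0, 0, -4, 0, -0.3], [0, 0, -6, 0, -0.3], [0, 0, -7, 0, -0.3], [0, 0, -7, 0, 0], [0, 0, -7, 0, 0.1], [0, 0, -7, 0, 0.3], [0, 0, -7, 0, 0.5], [0, 0, -7, 0, 1], [0, 0, -7, 0, 1]], squeeze=30)

```text
clock: 34.35
position: [0.5022, -0.3778, -0.0196]
tool_rot: [-3.142, -0.0, -0.005]
force: [-1.8, 1.9, 4.8]
grip_width: 0.0333
```

```bash
python3 - <<'E'
from h import *
s=bot.observe();print(np.round(s["position"],4),s["grip_width"],np.round(s["force"],2))
c=bot.calibration("wrist");im=bot.grab_frame("wrist");cv2.imwrite("pics/w7.png",im)
cv2.imwrite("pics/w7z.png",cv2.resize(im[170:300,190:330],None,fx=4,fy=4,interpolation=cv2.INTER_CUBIC))
s=bot.observe();print(s["grip_width"],np.round(s["force"],2))
E
```

```text
[ 0.5022 -0.3778 -0.0196] 0.03329139403746499 [-1.83  1.95  4.79]
0.033594607913685605 [-1.79  1.15  5.57]
```

View pics/w7z.png

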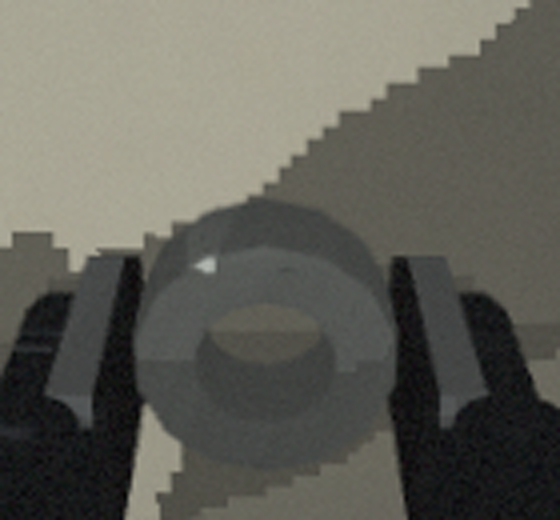

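Emit:
servo_tool(plan=[[0, 0, 0, 0, 0], [0, 0, 0, 0, 0], [0, 0, 2, 0, 0], [0, 0, 4, 0, 0], [0, 0, 5, 0, 0], [0, 0, 5, 0, 0.3], [0, 0, 5, 0, 1], [0, 0, 5, 0, 1], [0, 0, 5, 0, 1], [0, 0, 5, 0, 1]], squeeze=30)

```text
clock: 35.23
position: [0.5024, -0.3779, -0.0142]
tool_rot: [3.141, -0.001, -0.005]
force: [-1.7, 1.5, 9.9]
grip_width: 0.0327
```

```bash
python3 - <<'E'
from h import *
s=bot.observe();print(np.round(s["position"],4),s["grip_width"],np.round(s["force"],2))
c=bot.calibration("wrist");im=bot.grab_frame("wrist");cv2.imwrite("pics/w8.png",im)
cv2.imwrite("pics/w8z.png",cv2.resize(im[170:300,190:330],None,fx=4,fy=4,interpolation=cv2.INTER_CUBIC))
E
```

```text
[ 0.5024 -0.3779 -0.0142] 0.03271882022371632 [-1.71  1.47  9.94]
```

View pics/w8z.png

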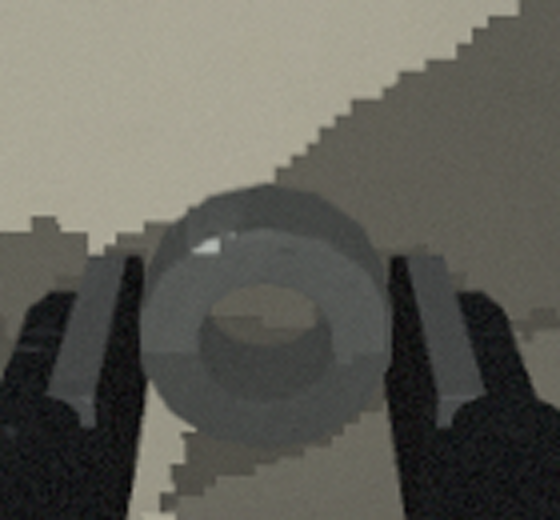

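Emit:
servo_tool(plan=[[0, 0, 5, 0, 1], [0, 0, 15, 0, 1], [0, 0, 40, 0, 1], [0, 0, 80, 0, 1], [0, 0, 120, 0, 1], [-20, 10, 155, 0, 1], [-45, 20, 190, 0, 1], [-70, 40, 220, 0, 1], [-95, 60, 250, 0, 1], [-103, 80, 285, 0, 1]], squeeze=40)

```text
clock: 36.12
position: [0.397, -0.3001, 0.2664]
tool_rot: [-3.141, 0.001, -0.008]
force: [2.3, -1.1, 1.0]
grip_width: 0.032
```

```bash
python3 - <<'E'
from h import *
s=bot.observe();print(np.round(s["position"],4),s["grip_width"],np.round(s["force"],2))
c=bot.calibration("wrist");im=bot.grab_frame("wrist");cv2.imwrite("pics/w9.png",im)
cv2.imwrite("pics/w9z.png",cv2.resize(im[170:300,190:330],None,fx=4,fy=4,interpolation=cv2.INTER_CUBIC))
E
```

```text
[ 0.397  -0.3001  0.2664] 0.032046269378294974 [ 2.27 -1.14  1.  ]
```

View pics/w9z.png

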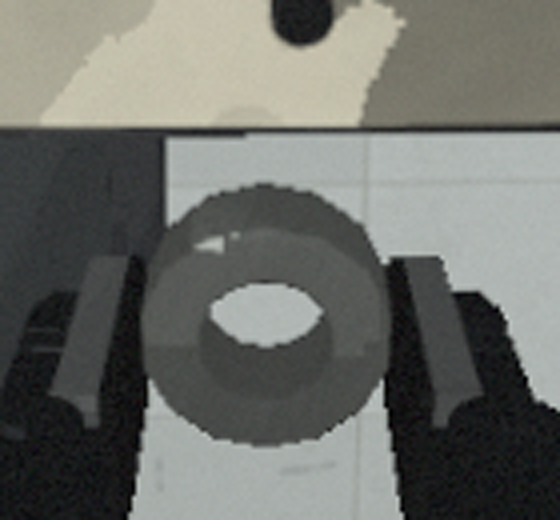

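```bash
python3 - <<'E'
from h import *
c=bot.calibration("wrist");s=bot.observe();p=np.array(s["position"])
q=plane(c,190+266/4-.4,170+336/4-.4,p[2]+.0302,True);print(q-p,p)
for y in(230,445): print((plane(c,190+266/4-.4,170+y/4-.4,p[2]+.0302,True)-p).round(4))
for x in(143,388): print((plane(c,190+x/4-.4,170+336/4-.4,p[2]+.0302,True)-p).round(4))
E
```

```text
[6.71827134e-04 7.06398986e-05 3.02000000e-02] [ 0.39866239 -0.29834212  0.27313279]
[ 0.0158 -0.      0.0302]
[-0.0165  0.0002  0.0302]
[0.0006 0.016  0.0302]
[ 0.0004 -0.0157  0.0302]
```

Emit:
servo_tool(plan=[[0, 38, 7, 0, 1], [0, 78, 7, 0, 1], [0, 118, 7, 0, 1], [0, 158, 7, 0, 1], [0, 198, 7, 0, 1], [0, 238, 7, 0, 1], [0, 278, 7, 0, 1], [0, 318, 7, 0, 1], [0, 358, 7, 0, 1], [0, 398, 7, 0, 1]])

```text
clock: 37.0
position: [0.4001, 0.0992, 0.2732]
tool_rot: [-3.141, -0.001, -0.006]
force: [1.4, -0.4, -0.9]
grip_width: 0.0321
```

Emit:
servo_tool(plan=[[-8, 35, -15, 0.06, 1], [-12, 70, -45, 0.06, 1], [-12, 88, -65, 0.06, 1], [-12, 88, -80, 0.06, 1], [-12, 88, -80, 0.06, 1], [-12, 88, -80, 0.06, 1], [-12, 88, -80, 0.06, 1], [-12, 88, -80, 0.06, 1], [-12, 88, -80, 0.06, 1], [-12, 88, -80, 0.06, 1]])

```text
clock: 37.83
position: [0.389, 0.1852, 0.1931]
tool_rot: [-3.141, -0.001, 0.054]
force: [0.0, -0.4, -0.2]
grip_width: 0.0321
```

```bash
python3 - <<'E'
from h import *
import json
s=bot.observe();print(np.round(s["position"],4),s["tool_rot"],s["grip_width"],np.round(s["force"],2))
c=bot.calibration("wrist");im=bot.grab_frame("wrist");cv2.imwrite("pics/w10.png",im)
json.dump({k:np.array(v).tolist() for k,v in c.items()},open("w10.json","w"))
print((proj(c,[.4537,.189,.088],True)-[200,110]+.5)*4-.5,(proj(c,[.4537,.189,.112],True)-[200,110]+.5)*4-.5)
cv2.imwrite("pics/w10z.png",cv2.resize(im[110:260,180:330],None,fx=4,fy=4,interpolation=cv2.INTER_CUBIC))
E
```

```text
[0.389  0.1852 0.1931] [-3.14109585e+00 -1.22185874e-03  5.40521866e-02] 0.032135459856888315 [ 0.02 -0.42 -0.18]
[225.59899893  12.73842147] [225.48846325  18.26743348]
```

View pics/w10z.png

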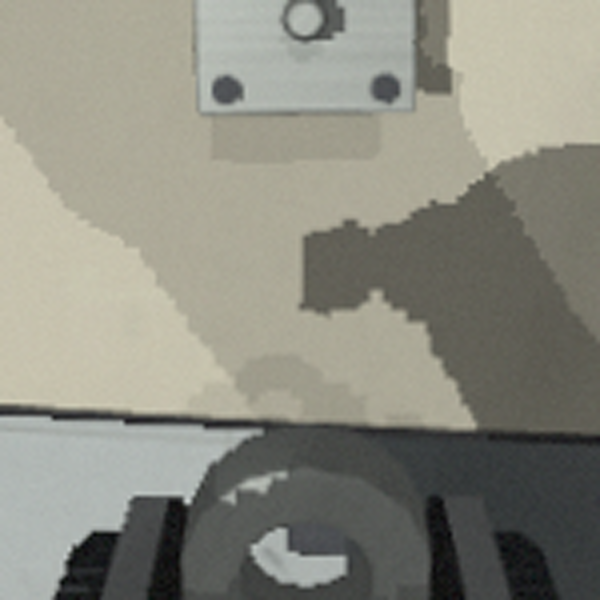

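```bash
python3 - <<'E'
from h import *
import json
c=json.load(open("w10.json"))
print(plane(c,255.9,114.4,.112,True))
im=cv2.imread("pics/w10.png");cv2.imwrite("pics/w10y.png",cv2.resize(im[90:150,220:300],None,fx=8,fy=8,interpolation=cv2.INTER_CUBIC))
E
```

```text
[0.4535239 0.1890697 0.112    ]
```

View pics/w10y.png

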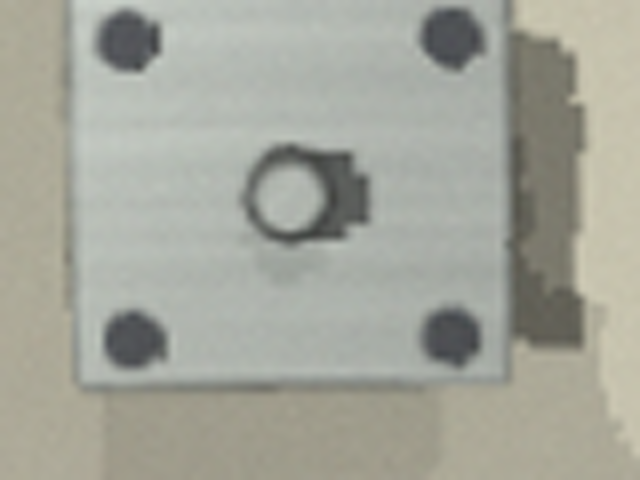

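Emit:
servo_tool(plan=[[35, 2, 0, 0, 1], [64, 4, -10, 0, 1], [64, 4, -40, 0, 1], [64, 4, -65, 0, 1], [64, 4, -80, 0, 1], [64, 4, -85, 0, 1], [64, 4, -85, 0, 1], [64, 4, -85, 0, 1], [64, 4, -85, 0, 1], [64, 4, -85, 0, 1]])

```text
clock: 38.72
position: [0.4532, 0.1897, 0.1085]
tool_rot: [-3.141, -0.002, 0.055]
force: [0.1, -0.7, -0.4]
grip_width: 0.0321
```

```bash
python3 - <<'E'
from h import *
s=bot.observe();print(np.round(s["position"],4),np.round(s["force"],2))
im=bot.grab_frame("wrist");cv2.imwrite("pics/w11.png",im)
c=bot.calibration("wrist");print((proj(c,[.4535,.189,.112],True)-[190,170]+.5)*4-.5)
cv2.imwrite("pics/w11z.png",cv2.resize(im[170:300,190:330],None,fx=4,fy=4,interpolation=cv2.INTER_CUBIC))
E
```

```text
[0.4532 0.1897 0.1085] [ 0.07 -0.65 -0.43]
[271.07388464 250.27665907]
```

View pics/w11z.png

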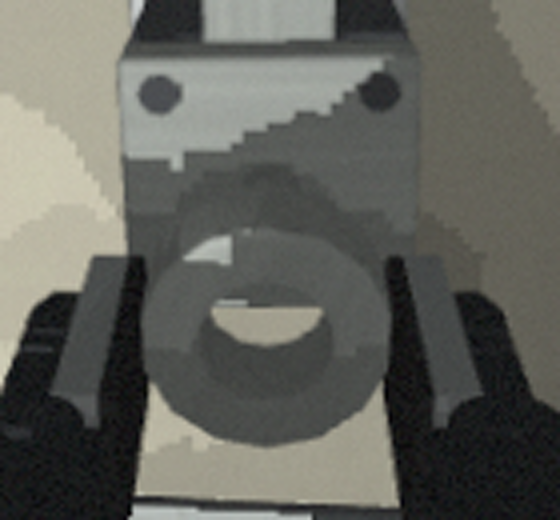

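Emit:
servo_tool(plan=[[0, 0, -2, 0, 1], [0, 0, -4, 0, 1], [0, 0, -6, 0, 1], [0, 0, -8, 0, 1], [0, 0, -10, 0, 1], [0, 0, -12, 0, 1], [0, 0, -13.5, 0, 1], [0, 0, -15, 0, 1], [0, 0, -15, 0, 1], [0, 0, -15, 0, 1]])

```text
clock: 39.6
position: [0.4526, 0.1894, 0.0923]
tool_rot: [3.142, 0.0, 0.055]
force: [-0.2, -0.0, -0.5]
grip_width: 0.032
```

Emit:
servo_tool(plan=[[0, 0, -2, 0, 1], [0, 0, -4, 0, 1], [0, 0, -6, 0, 1], [0, 0, -8, 0, 1], [0, 0, -10, 0, 1], [0, 0, -12, 0, 1], [0, 0, -14, 0, 1], [0, 0, -15.5, 0, 1], [0, 0, -15.5, 0, 1], [0, 0, -15.5, 0, 1]])

```text
clock: 40.43
position: [0.4526, 0.1894, 0.0768]
tool_rot: [3.142, 0.0, 0.055]
force: [0.4, 0.2, -0.1]
grip_width: 0.032
```

Emit:
servo_tool(plan=[[0, 0, -0.3, 0, 1], [0, 0, -0.6, 0, 1], [0, 0, -0.9, 0, 1], [0, 0, -1.2, 0, 1], [0, 0, -1.5, 0, 1], [0, 0, -1.8, 0, 1], [0, 0, -2, 0, 1], [0, 0, -2, 0, 1], [0, 0, -2, 0, 1], [0, 0, -2, 0, 1]])

```text
clock: 41.27
position: [0.4526, 0.1894, 0.0749]
tool_rot: [-3.142, -0.0, 0.055]
force: [-0.8, 0.2, -0.8]
grip_width: 0.0319
```

Emit:
servo_tool(plan=[[0, 0, -0.3, 0, 1], [0, 0, -0.6, 0, 1], [0, 0, -0.9, 0, 1], [0, 0, -1.2, 0, 1], [0, 0, -1.5, 0, 1], [0, 0, -1.5, 0, 1], [0, 0, -1.5, 0, 1], [0, 0, -1.5, 0, 1], [0, 0, -1.5, 0, 1], [0, 0, -1.5, 0, 1]])

```text
clock: 42.1
position: [0.4527, 0.1894, 0.0738]
tool_rot: [-3.142, -0.0, 0.055]
force: [-3.3, -1.6, 13.1]
grip_width: 0.0321
```

Emit:
servo_tool(plan=[[0, 0, 0.6, 0, 1], [0, 0, 0.6, 0, 0.2], [0, 0, 0.6, 0, 0.1], [0, 0, 0.6, 0, 0], [0, 0, 0.6, 0, -0.2], [0, 0, 0.6, 0, -0.3], [0, 0, 0.6, 0, -0.3], [0, 0, 0.6, 0, -0.3], [0, 0, 0.6, 0, -0.3], [0, 0, 0.6, 0, -0.3]])

```text
clock: 42.93
position: [0.4526, 0.1894, 0.0739]
tool_rot: [-3.142, 0.0, 0.055]
force: [-0.2, -0.4, -0.1]
grip_width: 0.0556
```

```bash
python3 - <<'E'
from h import *
s=bot.observe();print(np.round(s["position"],4),s["grip_width"],np.round(s["force"],2))
im=bot.grab_frame("wrist");cv2.imwrite("pics/w12.png",im)
cv2.imwrite("pics/w12z.png",cv2.resize(im[170:300,190:330],None,fx=4,fy=4,interpolation=cv2.INTER_CUBIC))
E
```

```text
[0.4526 0.1894 0.0739] 0.05563296498533552 [-0.23 -0.35 -0.09]
```

View pics/w12z.png

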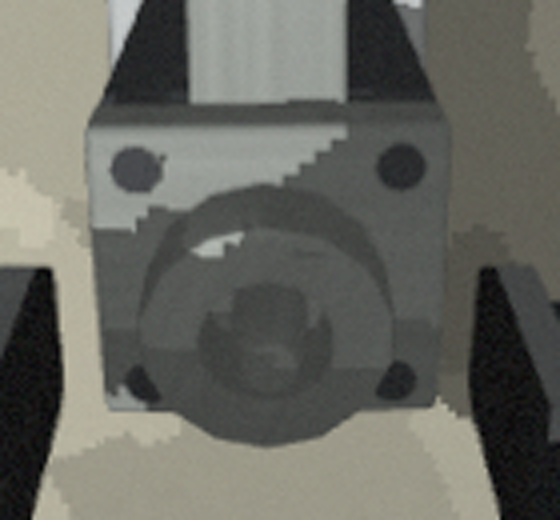

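Collar sits flat around the post and the fingers are clear on both sides. Lifting away and checking.

Emit:
servo_tool(plan=[[0, 0, 5, 0, -0.3], [0, 0, 10, 0, -0.3], [0, 0, 20, 0, -0.3], [0, 0, 40, 0, -0.3], [0, 0, 70, 0, -0.3], [0, 0, 100, 0, -0.3], [-30, 0, 120, 0, -0.3], [-55, 0, 120, 0, -0.3], [-55, 0, 120, 0, -0.3], [-55, 0, 120, 0, -0.3]])

```text
clock: 43.82
position: [0.3972, 0.1896, 0.1953]
tool_rot: [-3.141, -0.002, 0.056]
force: [0.9, 0.1, -0.0]
grip_width: 0.0559
```

```bash
python3 - <<'E'
from h import *
s=bot.observe();print(s["clock"],np.round(s["position"],4),s["grip_width"],np.round(s["force"],2))
w=bot.grab_frame("wrist");t=bot.grab_frame("top");sc=bot.grab_frame("scene")
cv2.imwrite("pics/f.png",np.hstack([cv2.resize(w[60:180,180:330],None,fx=2.6,fy=3,interpolation=cv2.INTER_CUBIC),cv2.resize(sc[160:280,150:300],None,fx=2.6,fy=3,interpolation=cv2.INTER_CUBIC)]))
cv2.imwrite("pics/ft.png",t)
E
```

```text
43.8167 [0.3972 0.1896 0.1953] 0.05585863530248604 [ 0.87  0.11 -0.02]
```

View pics/f.png

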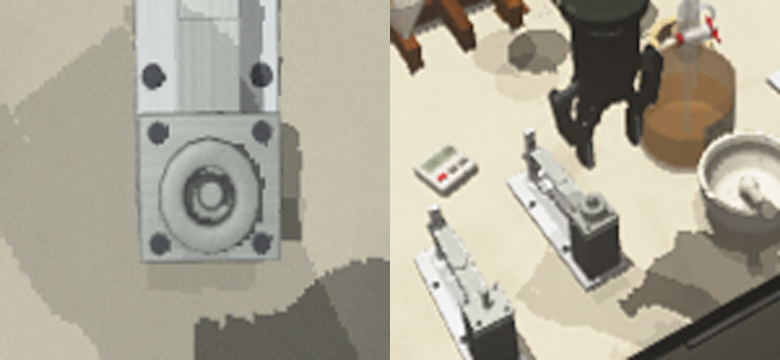

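View pics/ft.png

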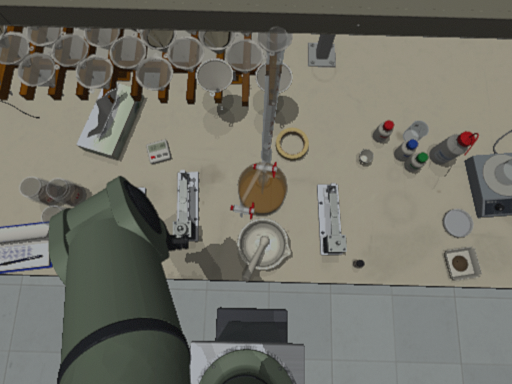

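```bash
python3 - <<'E'
from h import *
sc=bot.grab_frame("scene");o=cv2.imread("pics/scene0.png")
r=[(158,222),(195,196),(296,163)]
rows=[np.hstack([cv2.resize(x[v:v+34,u:u+28],None,fx=8,fy=8,interpolation=cv2.INTER_CUBIC) for u,v in r]) for x in(o,sc)]
cv2.imwrite("pics/r.png",np.vstack(rows))
E
```

```text
(no output)
```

View pics/r.png

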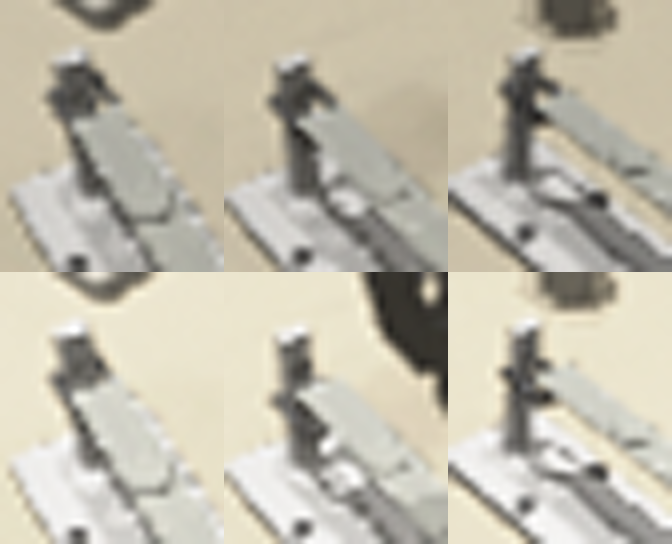

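The middle fixture's rider has been pushed down clearly farther than the other two (bottom row, centre), which agrees with the force readings. Handing in.

```bash
python3 -c "
from workcell import bot
print(bot.job_done())"
```

```text
the job is handed in; nothing more can be done
None
```

The weak spring is the middle fixture (right-hand one of the left pair, which I called B). The steel collar now sits flat on its clamp, over the post, and the job is handed in at about 44 s.

| Leaf (my label) | Force reached (reading) | Sink at the boss |
|---|---|---|
| Right (C) | about 8.3 N | about 4 mm |
| Middle (B) | about 7.8 N | about 8 mm |
| Left (A) | about 8.0 N | about 4 mm |

The a/b/c labels are my own assignment. The highest single reading during a press was 8.9 N. Each leaf was let back up slowly.

**What the last checks showed:**
- **Collar:** the wrist and scene pictures show it seated around the post, with the gripper open and clear.
- **Weak spring:** the middle rider moved down clearly farther than the other two, which agrees with the force readings.
- **Bystanders:** the vial, crucible and timer look unmoved in the last pictures.

**What disagreed:**
- **Tool height:** the fingertips met the bosses with the reported tool point about 20 mm below the boss top. I went by force and pictures instead of the reported height.
- **Leaf-tip edge:** its position in the wrist pictures did not tell B from C. I used force, boss travel, and leaf and rider widths instead.
- **Sink of B:** about 8 mm is a little under the 10 mm you gave for the weak leaf, but still about twice the other two.

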